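# Sort the leftover fasteners and the marker

## Task

Sort the handful left on the bench after the job: both bolts (the bright hexagon bolt and the black cap screw) into the blue bin, both nuts (the blue-coated one and the brass one) into the grey bin, and the orange marker flat into the longer bay of the empty black tray beside them. Leave the red rubber block and the tape measure where they are.

Things in the scene. Friction and masses are not known exactly. Their poses are not given: they have to be found in the camera images.
- steel_bolt: Bright steel hexagon-head M20 bolt standing on its head, threaded shank up: 53 mm tall, about 0.17 kg; head a hexagon 30 mm across flats, 35 mm across corners, 13 mm high; shank 20 mm diameter. Origin at the centre of the head's underside, z up along the shank. Its x axis is square to one pair of flats; flats repeat every 60 degrees of yaw.
- cap_screw: Black cap screw standing on its head, threaded shank up: 55 mm tall, about 0.18 kg; round knurled head 31 mm diameter, 20 mm high; shank 20 mm diameter. Origin at the centre of the head's underside, z up. It counts as a bolt.
- blue_nut: Blue-coated steel M20 hexagon nut lying flat: 30 mm across flats, 35 mm across corners, 16 mm high, 17 mm hole. Origin at the centre of its underside, z up. Its x axis is square to one pair of flats; flats repeat every 60 degrees of yaw.
- brass_nut: Yellow brass hexagon nut lying flat: 30 mm across flats, 35 mm across corners, 16 mm high, 17 mm hole. Origin at the centre of its underside, z up. Its x axis is square to one pair of flats; flats repeat every 60 degrees of yaw.
- marker: Orange felt marker with a black clip, lying flat: 134 mm long, 10 mm wide, 12 mm high. Origin at the middle of its length on its underside; y axis along its length, x across it, z up.
- blue_bin: Empty blue plastic parts bin in the middle of the bench (not one of those on the wall), open on top, fixed to the bench: inside 120 mm (its x) by 130 mm (its y), walls 3 mm thick, inner floor 3 mm above the bench; walls 46 mm high, the front wall (toward the robot, -x) 33 mm. Origin at the centre of its underside, z up. For bolts.
- grey_bin: Empty light grey plastic parts bin in the middle of the bench (not the ones at the wall), open on top, fixed, same shape and sizes as the blue bin: inside 120 mm (x) by 130 mm (y), floor 3 mm up, walls 46 mm high, front wall 33 mm. Origin at the centre of its underside, z up. For nuts.
- black_tray: Empty black tool tray in line with the two bins (not the filled one at the back of the bench), fixed: 130 mm (its x) by 270 mm (its y), 44 mm high, floor 2-3 mm up. A cross wall 36 mm high at y = +30 mm parts two bays, each 114 mm wide in x: the long bay y = -128 to +29 mm (157 mm, middle y = -49 mm), the short bay y = +31 to +128 mm. Origin at the centre of its underside, z up.
- rubber_block: Red rubber block, 30 x 50 x 20 mm, loose near the front of the bench among the handful; to be left alone. Origin at the centre of its underside.
- tape_measure_y: Yellow and black tape measure, 43 x 79 x 66 mm, standing loose at the right of the work; to be left alone. Origin at the centre of its underside.

How it is judged:
By the outcome, as a careful person would: the job done as asked, in the order asked, and still so for the second after the job is handed in, with the robot touching nothing.
It also fails if it takes over 122 s, if anything falls off the work surface, if the arm or the gripper's body presses on something with over 40 N, if the wrist force passes 120 N, or if a joint passes its speed limit or range.

## Robot

A 7-joint arm with a two-finger parallel gripper is mounted at the origin on a cart in front of the work surface, level with it; the furniture and walls round the work are solid. World frame = base frame: x ahead of the robot, y to its left, z up, the work surface at z = 0. Lengths are in mm, angles in degrees, forces in N, time in s.
With the tool pointing down it reaches from about 425 to 800 mm from the base axis. Payload 8.3 kg.
Tool frame: the origin (TCP) lies at the centre of the arm's flange, where the gripper is bolted on; the fingertips stand 173 mm ahead of it and the grasp point (between the pads) lies 155 mm ahead of it (env.finger_overhang is the z of the fingertips in the tool frame, in mm); z points along the fingers, y is the direction in which the jaws open and shut (so a half turn about z gives the same grasp; the last joint's range is limited). The gripper opens to 85 mm and grips with 20 to 120 N. Pads are 22 mm wide; open, the fingers measure 114 mm over their backs; the gripper's body (76 mm by 85 mm) begins 54 mm behind the grasp point. The pads swing forward as they close: fully open they stand 13 mm farther back than shut.
Start: joints at [-72.244, 21.967, 0.94, 78.501, -0.361, 79.538, -2.664], TCP at [227.601, 582.077, 404.679] pointing down, gripper open.
Joint ranges: [-169.22, 169.22], [-14.56, 117.87], [-87.37, 89.26], [10.42, 133.3], [-82.24, 262.24], [0.94, 117.77], [-172.7, 172.7]. Speed limits (degrees/s): [136.94, 136.94, 172.46, 172.46, 180, 180, 180].

## Interface

Orientations are given as [roll, pitch, yaw] about the fixed x, y, z axes, in that order (R = Rz(yaw) Ry(pitch) Rx(roll)).
In Python, from station import read_state, optics, ticket, env gives the robot as it stands. The module is installed in compiled form; this text tells all that it offers.
- The arm moves only by the tool play_rows, never from a script. Its argument "motion" is a list of rows, each a list of 3 entries, a list of its own where there are three numbers: the shift along the tool's x, y, z in mm, then the turn, a rotation vector about the tool's x, y, z in degrees, then the opening, from -1 (shut) to 1 (fully open). In form: [[[x, y, z], [ax, ay, az], grip], ...]. A call has 1 to 20 rows; each row shifts and turns the pose as measured when the row begins, along the tool's axes as they then stand; what a row does not reach is not made up. A row lasts 1/10 s, in which the tool goes at most 50 mm and 8.59 degrees, less where a joint would pass 70% of its speed; a pose out of reach is approached as far as the arm can. A call with a gripper value outside its range is refused whole. The fingers move at their own pace and stop on an object; "grip_force" is the grip in N (left out, the last holds). Time passes only in rows, so rows that do not move let the fingers close. It gives the time, the measured TCP pose, the force and the opening at its end, in the units of the state.
- read_state(): the state, without advancing time (a new reading comes with each control period).
- optics.grab_frame(name): name is "side" or "top" or "wrist"; returns a dict with "image" (480x640x3 uint8, red, green, blue), "mtx" (3x3 intrinsics, pixels), "pose" (4x4, takes a point from camera to world coordinates); the wrist camera has in their place "hand_eye" (4x4, takes a point from camera to tool coordinates, whose origin is the TCP and whose axes are the flange's). Camera axes: x right, y down, z forward; pixel columns grow to the right and rows downward; lengths in mm; the calibration is good to about 2 mm. The wrist camera is an equidistant fisheye: a pixel r from the principal point sees the ray r / f radians off the axis. A picture is of the moment at which its call begins: read the wrist's pose just before it. There is no depth.
- ticket.close_job(): hands the job in, once; it reports no verdict.
Trained networks look in a picture, given as the dict that the camera call returned (one of the last four; its "shot" number tells which), for a name from the list of things; names that differ only in an ending like _2 or _b are one class to them, and where a whole thing is asked for, a point or a joint stands for the part that bears it (a point fixed in the world has none). Each returns a list of dicts, best first, with "p" (0 to 1); they miss things now and then, are a little off and sometimes report something else, mostly with a low value. They report only what shows in the picture. A call takes as long as a camera call.
- optics.boxes_of(picture, name): "centre" ([x, y, z] in mm, in the coordinates of the camera as it stood for that picture, good to about 4 mm: the middle of the surface that is visible of it).
- optics.trace(picture, name): "mask" (480x640 bool, what is visible of it).
- optics.spot_point(picture, name): "centre" ([x, y, z] in mm, in the coordinates of the camera as it stood for that picture, good to about 4 mm: a listed point, or the origin of a listed thing).
The state is a dict: "clock": time; "joint_positions": joint angles; "qd": joint speeds; "joint_torque": joint torques, N m; "ee_pos": TCP position; "tool_rot": TCP orientation; "wrist_force": force on the tool from outside, world axes, zero at the start; "moment": the same for the moment, N m; "opening": opening from 0.0 (shut) to 1.0 (fully open).
Only numpy, scipy, OpenCV 4.12 (cv2) and the standard library are available. Lean on these libraries where they do the work, as an engineer would, in place of code of your own. Each camera call takes 0.05 s, during which the arm holds its last target.

## Working session

There is one attempt and no reset: what is moved stays moved. The work goes in short steps, Python scripts to look and compute and a tool call to move; the robot and the scene stay as the last step left them, time stands still between calls to the robot, and variables do not carry over. Pictures are saved under pics/ and viewed, and the job is handed in when it is done.

Besides the shell and the picture viewer there is one more tool, called after ">>>" as a command line: name --argument value ..., lists and objects as JSON in quotes. play_rows: Moves the arm, as the interface text tells. Its arguments: {"type":"object","properties":{"motion":{"type":"array","items":{"type":"array"}},"grip_force":{"type":"number"}},"required":["motion"]}

```bash
mkdir -p pics; ls
cat > h.py <<'E'
import numpy as np, cv2
from scipy.spatial.transform import Rotation as R
from station import read_state, optics, ticket, env
def save(d,n): cv2.imwrite('pics/'+n, cv2.cvtColor(d['image'],cv2.COLOR_RGB2BGR))
def w(T,p): return (T[:3,:3]@np.array(p)+T[:3,3])
E
python3 - <<'E'
from h import *
s=read_state()
print(s['clock'],s['ee_pos'],s['tool_rot'],s['opening'],s['wrist_force'],env.finger_overhang)
names="steel_bolt cap_screw blue_nut brass_nut marker blue_bin grey_bin black_tray rubber_block tape_measure_y".split()
for c in ['top','side']:
    d=optics.grab_frame(c); save(d,c+'0.png')
    T=np.array(d['pose']); print(c,T[:3,3].round())
    for n in names:
        print(n,[(round(r['p'],2),w(T,r['centre']).round(0).tolist()) for r in optics.spot_point(d,n)[:2]])
print(read_state()['clock'])
E
```

```text
pics
0.0 [227.55751398 581.91215294 403.66650658] [-1.79886208e+02  2.24708767e-03  1.58641092e+02] 0.999172066694849 [-1.58288393 -0.00713319  0.07874417] 173.4
top [ 394. -100.  969.]
steel_bolt [(0.54, [450.0, -138.0, -2.0]), (0.41, [434.0, -239.0, -2.0])]
cap_screw [(0.74, [447.0, -44.0, 3.0]), (0.41, [424.0, 256.0, 2.0])]
blue_nut [(0.61, [424.0, 258.0, 3.0])]
brass_nut [(0.56, [435.0, -238.0, -1.0]), (0.24, [597.0, 262.0, 3.0])]
marker [(0.63, [425.0, 51.0, -1.0])]
blue_bin [(0.98, [600.0, -14.0, 4.0]), (0.48, [427.0, 51.0, -4.0])]
grey_bin []
black_tray [(0.84, [600.0, 267.0, -0.0])]
rubber_block [(0.62, [441.0, 145.0, 3.0])]
tape_measure_y [(0.67, [443.0, -434.0, 4.0])]
side [ -89. 1050.  526.]
steel_bolt [(0.51, [452.0, -140.0, -3.0])]
cap_screw [(0.74, [426.0, 49.0, -1.0]), (0.63, [451.0, -52.0, -1.0])]
blue_nut [(0.77, [426.0, 253.0, -3.0])]
brass_nut [(0.46, [438.0, -242.0, -2.0])]
marker [(0.79, [428.0, 47.0, -1.0])]
blue_bin [(0.87, [603.0, -17.0, 0.0])]
grey_bin [(0.93, [609.0, -244.0, 0.0])]
black_tray [(0.92, [595.0, 257.0, -3.0]), (0.42, [425.0, 256.0, -2.0])]
rubber_block [(0.87, [442.0, 138.0, -3.0])]
tape_measure_y [(0.68, [441.0, -436.0, -5.0])]
1.1
```

View pics/top0.png

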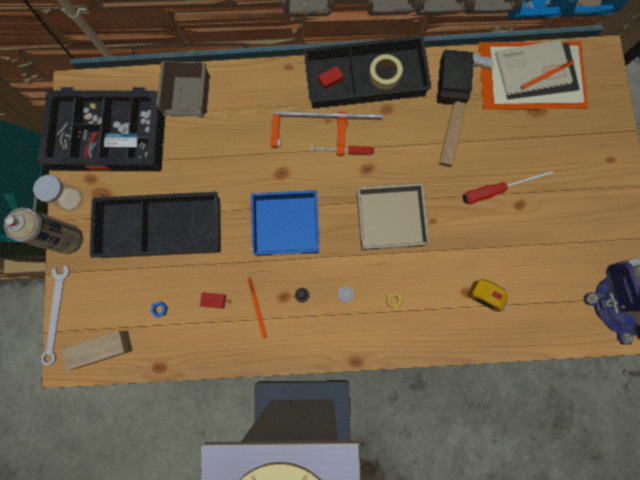

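View pics/side0.png

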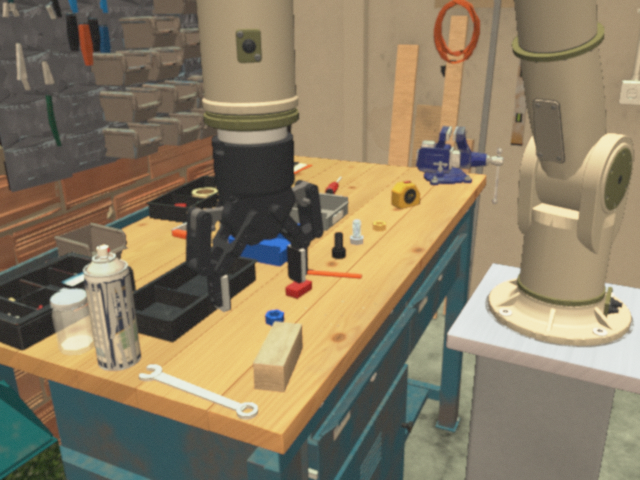

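The top view shows the cap screw at (302,295), hex bolt (346,294), blue nut (159,309), brass nut (395,300), marker from (250,278) to (266,337), blue bin (285,222), grey bin (392,216) and tray (155,224), with its cross wall left of the middle. The network positions agree with this. Next I'll measure more precisely from the masks.

```bash
cat >> h.py <<'E'
def ray(d,uv,z):
    K=np.array(d['mtx']);T=np.array(d['pose'])
    v=T[:3,:3]@np.linalg.solve(K,[uv[0],uv[1],1]); return T[:3,3]+v*(z-T[2,3])/v[2]
def tool():
    s=read_state(); T=np.eye(4); T[:3,:3]=R.from_euler('xyz',s['tool_rot'],degrees=True).as_matrix(); T[:3,3]=s['ee_pos']; return T
def plan(wps,step=49,turn=8.5):
    """wps: list of (x,y,z,yaw) ; prints rows"""
    T=tool(); p=T[:3,3].copy(); yaw=read_state()['tool_rot'][2]
    rows=[]
    for i,(x,y,z,yw) in enumerate(wps):
        t=np.array([x,y,z]); d=t-p; dy=(yw-yaw+180)%360-180
        n=max(1,int(np.ceil(np.linalg.norm(d)/step)),int(np.ceil(abs(dy)/turn)))
        for k in range(n):
            Rm=R.from_euler('xyz',[180,0,yaw],degrees=True).as_matrix()
            rows.append([(Rm.T@(d/n)).round(1).tolist(),[0,0,round(-dy/n,1)]])
            yaw+=dy/n
        p=t
    print(len(rows)); print(rows)
def fish(d,T,uv,z):
    K=np.array(d['mtx']); a=(uv[0]-K[0,2])/K[0,0]; b=(uv[1]-K[1,2])/K[1,1]; r=np.hypot(a,b)
    v=np.array([np.sin(r)*a/r,np.sin(r)*b/r,np.cos(r)]) if r>0 else np.array([0,0,1.])
    W=T@np.array(d['hand_eye']); v=W[:3,:3]@v
    return W[:3,3]+v*(z-W[2,3])/v[2]
E
python3 - <<'E'
from h import *
d=optics.grab_frame('top')
hts=dict(steel_bolt=53,cap_screw=55,blue_nut=16,brass_nut=16,marker=12,blue_bin=46,grey_bin=46,black_tray=44,rubber_block=20)
for n,z in hts.items():
    for r in optics.trace(d,n)[:2]:
        m=r['mask'].astype(np.uint8); (c,wh,a)=cv2.minAreaRect(cv2.findNonZero(m))
        print(n,round(r['p'],2),int(m.sum()),'px',np.round(c,1),np.round(wh,1),round(a,1),'w',ray(d,c,z).round(1))
im=d['image'][240:350,130:430]; cv2.imwrite('pics/crop.png',cv2.cvtColor(cv2.resize(im,None,fx=2.6,fy=2.6,interpolation=cv2.INTER_CUBIC),cv2.COLOR_RGB2BGR))
s=read_state(); print(s['clock'],s['joint_positions'])
d=optics.grab_frame('wrist'); save(d,'w0.png'); print(d['mtx'],np.array(d['hand_eye']).round(2))
plan([(440,400,400,120),(500,100,330,90),(470,-90,300,90)])
E
```

```text
steel_bolt 0.72 160 px [344.5 294.5] [13. 13.] 90.0 w [ 445.3 -134.9   53. ]
cap_screw 0.74 177 px [301. 295.] [14. 14.] 90.0 w [445.4 -47.5  55. ]
blue_nut 0.46 188 px [158.  309.5] [15. 16.] 90.0 w [421.6 254.7  16. ]
marker 0.55 291 px [256.2 307.3] [63.3  4.7] 75.3 w [423.5  49.1  12. ]
blue_bin 0.57 4205 px [283.9 223.2] [64.5 67.1] 87.9 w [595.3 -12.3  46. ]
blue_bin 0.5 173 px [344.5 294.5] [15. 13.] 90.0 w [ 445.7 -135.2   46. ]
grey_bin 0.7 4294 px [391.6 216.3] [64.5 68.2] 86.0 w [ 606.1 -236.6   46. ]
grey_bin 0.21 181 px [345. 294.] [14. 14.] 90.0 w [ 446.7 -136.2   46. ]
black_tray 0.83 7987 px [153.6 225.3] [ 62.3 133.1] 87.3 w [596.  261.3  44. ]
rubber_block 0.83 353 px [212.  300.6] [26.  14.3] 3.2 w [438.4 140.5  20. ]
1.6 [-72.2440051   21.96652017   0.93981679  78.50382039  -0.36073812
  79.53700503  -2.66502658]
[[371.64829954   0.         323.40693885]
 [  0.         371.64829954 235.1419416 ]
 [  0.           0.           1.        ]] [[ 0.   -0.96 -0.29 74.22]
 [ 1.    0.   -0.   -0.2 ]
 [ 0.   -0.29  0.96 30.38]
 [ 0.    0.    0.    1.  ]]
17
[[[-44.0, -15.4, 0.8], [0, 0, np.float64(6.4)]], [[-45.5, -10.3, 0.8], [0, 0, np.float64(6.4)]], [[-46.3, -5.2, 0.8], [0, 0, np.float64(6.4)]], [[-46.6, 0.1, 0.8], [0, 0, np.float64(6.4)]], [[-46.3, 5.3, 0.8], [0, 0, np.float64(6.4)]], [[-45.4, 10.5, 0.8], [0, 0, np.float64(6.4)]], [[-41.4, -14.0, 10.0], [0, 0, np.float64(4.3)]], [[-42.3, -10.9, 10.0], [0, 0, np.float64(4.3)]], [[-43.0, -7.7, 10.0], [0, 0, np.float64(4.3)]], [[-43.5, -4.4, 10.0], [0, 0, np.float64(4.3)]], [[-43.7, -1.2, 10.0], [0, 0, np.float64(4.3)]], [[-43.7, 2.1, 10.0], [0, 0, np.float64(4.3)]], [[-43.4, 5.3, 10.0], [0, 0, np.float64(4.3)]], [[-47.5, -7.5, 7.5], [0, 0, np.float64(-0.0)]], [[-47.5, -7.5, 7.5], [0, 0, np.float64(-0.0)]], [[-47.5, -7.5, 7.5], [0, 0, np.float64(-0.0)]], [[-47.5, -7.5, 7.5], [0, 0, np.float64(-0.0)]]]
```

View pics/crop.png

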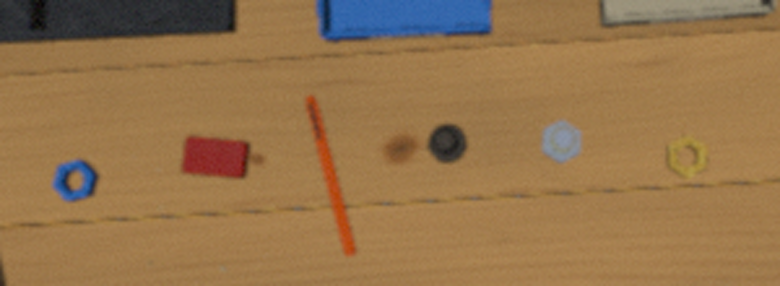

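View pics/w0.png

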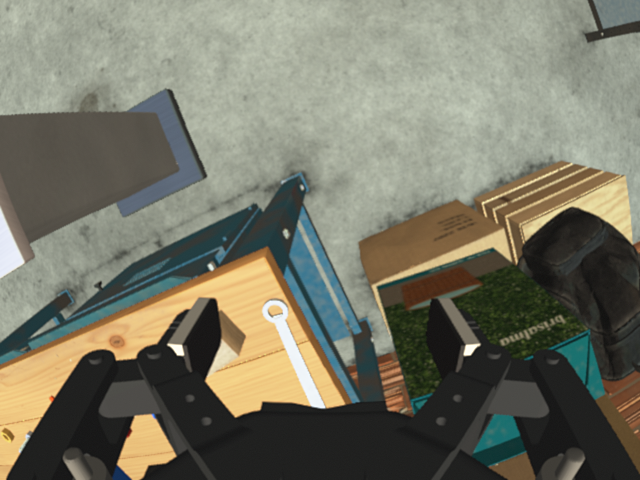

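>>> play_rows --motion '[[[-44,-15.4,0.8],[0,0,6.4],0.5],[[-45.5,-10.3,0.8],[0,0,6.4],0.5],[[-46.3,-5.2,0.8],[0,0,6.4],0.5],[[-46.6,0,0.8],[0,0,6.4],0.5],[[-46.3,5.3,0.8],[0,0,6.4],0.5],[[-45.4,10.5,0.8],[0,0,6.4],0.5],[[-41.4,-14,10],[0,0,4.3],0.5],[[-42.3,-10.9,10],[0,0,4.3],0.5],[[-43,-7.7,10],[0,0,4.3],0.5],[[-43.5,-4.4,10],[0,0,4.3],0.2],[[-43.7,-1.2,10],[0,0,4.3],0.2],[[-43.7,2.1,10],[0,0,4.3],0.2],[[-43.4,5.3,10],[0,0,4.3],0.2],[[-47.5,-7.5,7.5],[0,0,0],0.2],[[-47.5,-7.5,7.5],[0,0,0],0.2],[[-47.5,-7.5,7.5],[0,0,0],0.2],[[-47.5,-7.5,7.5],[0,0,0],0.2]]' --grip_force 60

```text
clock: 3.35
ee_pos: [461.8, -106.9, 294.9]
tool_rot: [179.6, -0.5, 88.1]
wrist_force: [1.6, 0.1, 0.0]
opening: 0.599
```

Run:
```python
from h import *
T=tool(); s=read_state(); print(s['ee_pos'],s['tool_rot'],s['qd'].round(1))
d=optics.grab_frame('wrist'); save(d,'w1.png')
T2=tool(); print(T2[:3,3])
W=T@np.array(d['hand_eye'])
for n,z in dict(steel_bolt=53,cap_screw=55,brass_nut=16,marker=12).items():
    print(n,[(round(r['p'],2),w(W,r['centre']).round(1).tolist()) for r in optics.spot_point(d,n)[:2]])
    for r in optics.trace(d,n)[:1]:
        m=r['mask'].astype(np.uint8); c=cv2.minAreaRect(cv2.findNonZero(m))[0]; print(np.round(c),fish(d,T,c,z).round(1))
```

```text
[ 461.77905267 -106.92649014  294.92757907] [179.58935804  -0.47662425  88.13801472] [ 41.2   6.9  22.1   6.6  -8.9 -10.3  67.6]
[ 459.04337869 -115.43820431  294.18560072]
steel_bolt [(0.6, [450.8, -138.3, 3.7])]
[299. 153.] [452.2 -46.3  53. ]
cap_screw [(0.94, [449.8, -49.3, 0.4])]
[299. 153.] [452.3 -46.3  55. ]
brass_nut [(0.89, [441.7, -243.2, 0.9])]
[296. 382.] [ 437.2 -235.3   16. ]
marker [(0.75, [423.1, 47.4, 0.7])]
[260.  23.] [426.1  43.6  12. ]
```

View pics/w1.png

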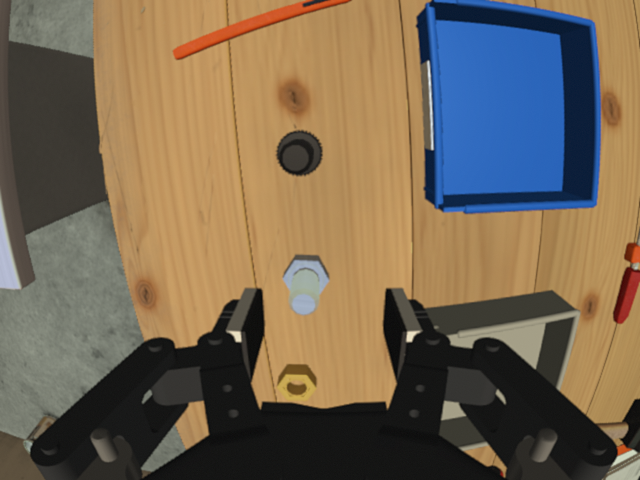

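>>> play_rows --motion '[[[-21,-10,24],[0,0,0],0.2],[[0,0,0],[0,0,0],0.2],[[0,0,0],[0,0,0],0.2]]'

```text
clock: 4.1
ee_pos: [453.8, -121.5, 270.7]
tool_rot: [179.5, -0.5, 88.7]
wrist_force: [0.1, 0.7, -0.2]
opening: 0.598
```

Run:
```python
from h import *
T=tool(); s=read_state(); print(s['ee_pos'],s['tool_rot'],s['qd'].round(1))
d=optics.grab_frame('wrist'); save(d,'w2.png')
W=T@np.array(d['hand_eye'])
for n,z in dict(steel_bolt=53,cap_screw=55,brass_nut=16,marker=12,blue_bin=46,grey_bin=46).items():
    print(n,[(round(r['p'],2),w(W,r['centre']).round(1).tolist()) for r in optics.spot_point(d,n)[:2]])
    for r in optics.trace(d,n)[:2]:
        m=r['mask'].astype(np.uint8); c=cv2.minAreaRect(cv2.findNonZero(m))[0]; print(np.round(c),fish(d,T,c,z).round(1))
```

```text
[ 453.78894481 -121.46880393  270.72297895] [179.53041223  -0.48525308  88.68615601] [ 0.7  0.6  0.4  2.   0.4 -0.5  0.7]
steel_bolt [(0.73, [449.2, -141.9, 2.4])]
[316. 277.] [ 452.1 -126.9   53. ]
cap_screw [(0.7, [449.4, -50.8, -2.1])]
[310. 130.] [451.2 -48.1  55. ]
brass_nut [(0.85, [442.0, -241.0, 0.8])]
[302. 386.] [ 437.5 -234.3   16. ]
marker []
[213.   9.] [391.   34.7  12. ]
[310. 132.] [450.  -49.1  12. ]
blue_bin [(0.85, [599.8, -17.5, 2.5])]
[534.  99.] [580.2 -25.8  46. ]
grey_bin [(0.3, [445.7, -140.7, 5.0])]
[523. 373.] [ 602.1 -215.2   46. ]
```

View pics/w2.png

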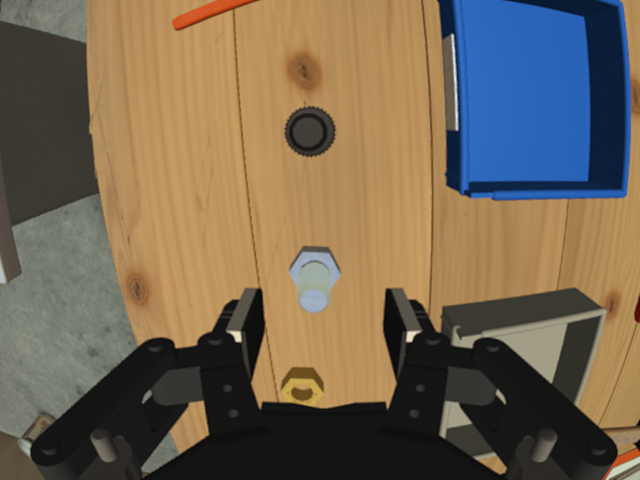

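```bash
cat >> h.py <<'E'
def rel(T,p,zt=None):
    "shift of grasp point (155 ahead) to world p, in tool axes"
    g=T[:3,3]+T[:3,:3]@np.array([0,0,155.]); return (T[:3,:3].T@(np.array(p)-g)).round(1)
def still(n=None):
    s=read_state(); T=tool(); print('clk',round(s['clock'],2),'pos',s['ee_pos'].round(1),'rot',s['tool_rot'].round(2),'op',round(s['opening'],3),'F',s['wrist_force'].round(1),'qd',abs(s['qd']).max().round(1)); return T
E
python3 - <<'E'
from h import *
T=still(); d=dict(mtx=[[371.64829954,0,323.40693885],[0,371.64829954,235.1419416],[0,0,1]])
d=optics.grab_frame('wrist')
for uv,z in [((314,300),53),((315,268),13),((310,130),55),((302,382),16)]: print(uv,fish(d,T,uv,z).round(1))
print(T[:3,3]+T[:3,:3]@[0,0,155.])
E
```

```text
clk 4.75 pos [ 453.3 -122.4  270.6] rot [179.54  -0.48  88.6 ] op 0.602 F [ 0.1  0.1 -0.6] qd 0.1
(314, 300) [ 450.  -141.7   53. ]
(315, 268) [ 450.1 -138.1   13. ]
(310, 130) [450.8 -48.8  55. ]
(302, 382) [ 437.1 -231.1   16. ]
[ 454.60793182 -121.09479368  115.65417497]
```

>>> play_rows --motion '[[[-20,-4,10],[-0.4,0.5,-1.4],0.2],[[0,0,0],[0,0,0],0.2]]'

```text
clock: 5.0
ee_pos: [449.1, -142.3, 260.4]
tool_rot: [179.1, -1.0, 90.1]
wrist_force: [-0.1, -0.2, 0.5]
opening: 0.602
```

```bash
cat >> h.py <<'E'
def go(p,yaw=90):
    T=still(); Rd=R.from_euler('xyz',[180,0,yaw],degrees=True).as_matrix()
    rv=R.from_matrix(T[:3,:3].T@Rd).as_rotvec(degrees=True)
    g=T[:3,3]+T[:3,:3]@np.array([0,0,155.]); print('grasp pt',g.round(1))
    tcp=np.array(p)+[0,0,155]; print('shift',(T[:3,:3].T@(tcp-T[:3,3])).round(1),'turn',rv.round(2))
E
python3 -c "
from h import *
go([450,-140,40])"
```

```text
clk 5.0 pos [ 449.1 -142.3  260.4] rot [179.07  -0.98  90.14] op 0.602 F [-0.1 -0.2  0.5] qd 4.9
grasp pt [ 451.6 -139.6  105.4]
shift [ 1.2 -0.2 65.4] turn [ 0.93 -0.98  0.13]
```

>>> play_rows --motion '[[[1.2,0,22],[0.9,-1,0],0.2],[[0,0,22],[0,0,0],0.2],[[0,0,20],[0,0,0],0.2],[[0,0,0],[0,0,0],0.2]]'

```text
clock: 5.4
ee_pos: [450.7, -140.1, 195.7]
tool_rot: [179.8, 0.0, 90.0]
wrist_force: [-0.5, -0.1, -0.1]
opening: 0.599
```

```bash
python3 -c "
from h import *
go([450,-140,40])
d=optics.grab_frame('wrist'); save(d,'w3.png')"
```

```text
clk 5.4 pos [ 450.7 -140.1  195.7] rot [1.7984e+02 4.0000e-02 9.0030e+01] op 0.599 F [-0.5 -0.1 -0.1] qd 2.0
grasp pt [ 451.1 -140.2   40.7]
shift [ 0.1 -0.7  0.7] turn [0.16 0.04 0.03]
```

View pics/w3.png

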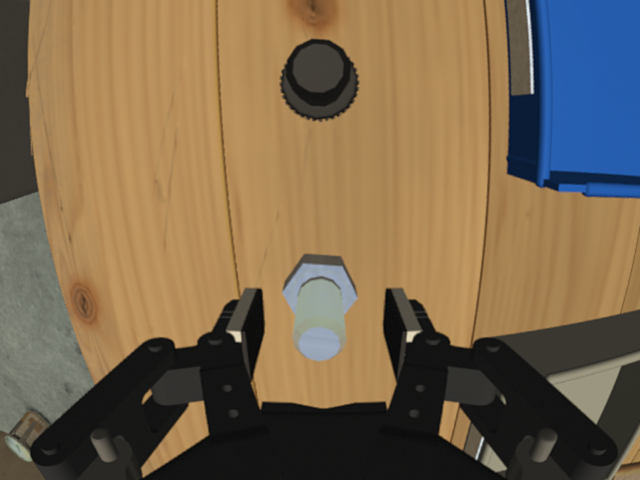

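The shank at (318,343) sits between the pads, so I'll close on it.

>>> play_rows --motion '[[[0,0,0],[0,0,0],-1],[[0,0,0],[0,0,0],-1],[[0,0,0],[0,0,0],-1],[[0,0,0],[0,0,0],-1],[[0,0,0],[0,0,0],-1]]'

```text
clock: 5.95
ee_pos: [452.5, -140.4, 200.4]
tool_rot: [179.5, 0.0, 90.0]
wrist_force: [0.8, 0.1, -1.5]
opening: 0.212
```

>>> play_rows --motion '[[[0,0,-25],[0.5,0,0],-1],[[0,0,-30],[0,0,0],-1],[[5,10,-20],[0,0,0],-1],[[20,34,-5],[0,0,0],-1],[[22,36,0],[0,0,0],-1],[[22,36,0],[0,0,0],-1],[[21,32,0],[0,0,0],-1],[[0,0,0],[0,0,0],-1],[[0,0,0],[0,0,0],-1]]'

```text
clock: 6.85
ee_pos: [604.6, -47.4, 283.2]
tool_rot: [-180.0, -0.1, 89.8]
wrist_force: [-0.1, -1.0, -2.9]
opening: 0.215
```

```bash
python3 -c "
from h import *
go([600,-50,50])
d=optics.grab_frame('wrist'); save(d,'w4.png')
T=tool();W=T@np.array(d['hand_eye'])
print([(r['p'],w(W,r['centre'])) for r in optics.spot_point(d,'blue_bin')])"
```

```text
clk 6.85 pos [604.6 -47.4 283.2] rot [-1.7997e+02 -1.0000e-01  8.9850e+01] op 0.215 F [-0.1 -1.  -2.9] qd 2.2
grasp pt [604.5 -47.2 128.2]
shift [-2.7 -4.6 78.2] turn [-0.03 -0.1  -0.15]
[(0.59, array([ 6.00137999e+02, -1.63991301e+01, -2.02443077e-01]))]
```

View pics/w4.png

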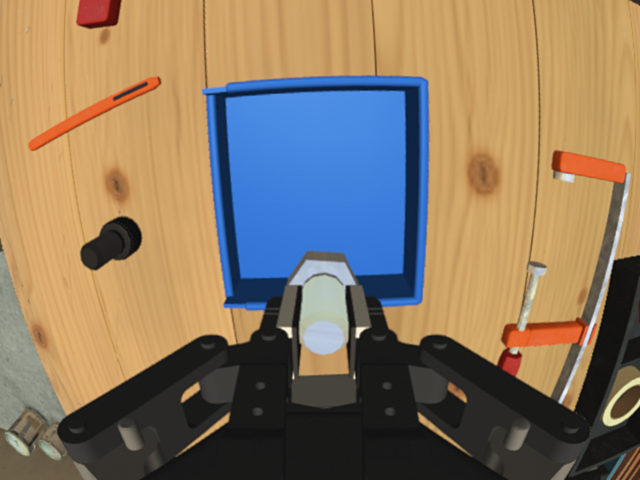

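>>> play_rows --motion '[[[-1,-4,25],[0,0,0],-1],[[0,0,25],[0,0,0],-1],[[0,0,20],[0,0,0],-1],[[0,0,6],[0,0,0],-1],[[0,0,0],[0,0,0],-1]]'

```text
clock: 7.45
ee_pos: [597.0, -52.9, 207.7]
tool_rot: [179.9, -0.2, 89.4]
wrist_force: [-1.0, 0.1, -2.5]
opening: 0.212
```

```bash
python3 -c "
from h import *
go([600,-50,49.5])"
```

```text
clk 7.45 pos [597.  -52.9 207.7] rot [ 1.7988e+02 -1.6000e-01  8.9420e+01] op 0.212 F [-1.   0.1 -2.5] qd 0.7
grasp pt [597.4 -52.5  52.7]
shift [2.9 2.9 3.2] turn [ 0.12 -0.16 -0.58]
```

>>> play_rows --motion '[[[0,0,3],[0,0,0],-1],[[0,0,0],[0,0,0],-1],[[0,0,0],[0,0,0],-0.3],[[0,0,0],[0,0,0],0],[[0,0,0],[0,0,0],0.2],[[0,0,0],[0,0,0],0.2]]'

```text
clock: 8.05
ee_pos: [598.7, -54.1, 209.9]
tool_rot: [179.4, -0.2, 89.4]
wrist_force: [0.4, 0.5, -0.3]
opening: 0.604
```

>>> play_rows --motion '[[[0,0,-20],[0,0,0],0.2],[[0,0,-35],[0,0,0],0.2],[[0,0,-40],[0,0,0],0.2],[[0,0,-15],[0,0,0],0.2],[[0,0,0],[0,0,0],0.2]]'

```text
clock: 8.55
ee_pos: [597.3, -54.2, 323.5]
tool_rot: [179.5, -0.2, 89.4]
wrist_force: [-0.0, 0.3, -0.3]
opening: 0.601
```

```bash
python3 -c "
from h import *
go([450,-49,115])
d=optics.grab_frame('wrist'); save(d,'w5.png')
T=tool();W=T@np.array(d['hand_eye'])
for n in ['steel_bolt','cap_screw']: print(n,[(r['p'],w(W,r['centre']).round(1)) for r in optics.spot_point(d,n)])"
```

```text
clk 8.55 pos [597.3 -54.2 323.5] rot [ 1.795e+02 -1.600e-01  8.937e+01] op 0.601 F [-0.   0.3 -0.3] qd 0.6
grasp pt [598.7 -53.8 168.5]
shift [   3.4 -147.8   52.2] turn [ 0.5  -0.16 -0.64]
steel_bolt [(0.75, array([595.5, -55.5,   5.8])), (0.6, array([4.466e+02, 1.385e+02, 2.000e-01]))]
cap_screw [(0.78, array([451. , -49.2,  -3. ]))]
```

View pics/w5.png

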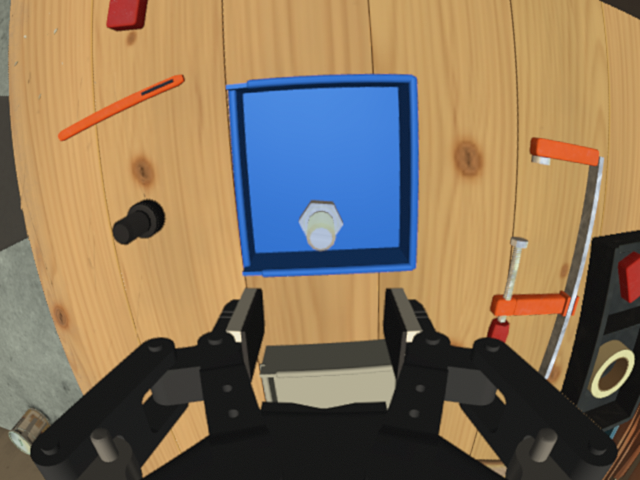

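The bolt stands in the blue bin at pixel (322,225). Next is the cap screw.

>>> play_rows --motion '[[[1,-25,5],[0.5,-0.2,-0.6],0.2],[[1,-40,10],[0,0,0],0.2],[[1,-40,15],[0,0,0],0.2],[[1,-37,15],[0,0,0],0.2],[[0,-5,7],[0,0,0],0.2],[[0,0,0],[0,0,0],0.2]]'

```text
clock: 9.3
ee_pos: [440.3, -48.3, 257.3]
tool_rot: [-178.8, 0.2, 90.1]
wrist_force: [1.0, 1.0, -0.6]
opening: 0.6
```

```bash
python3 -c "
from h import *
go([450.5,-49,42])
d=optics.grab_frame('wrist')
T=tool();W=T@np.array(d['hand_eye'])
for n in ['cap_screw']: print(n,[(r['p'],w(W,r['centre']).round(1)) for r in optics.spot_point(d,n)])"
```

```text
clk 9.3 pos [440.3 -48.3 257.3] rot [-178.82    0.21   90.14] op 0.6 F [ 1.   1.  -0.6] qd 2.3
grasp pt [437.1 -48.9 102.3]
shift [-0.5 11.4 60. ] turn [-1.18  0.21  0.14]
cap_screw [(0.65, array([451.1, -50.9,  -0.8]))]
```

>>> play_rows --motion '[[[-1,10.5,5],[-1.2,0.2,0.1],0.2],[[0,0,12],[0,0,0],0.2],[[0,0,20],[0,0,0],0.2],[[0,0,18],[0,0,0],0.2],[[0,0,0],[0,0,0],0.2]]'

```text
clock: 9.9
ee_pos: [459.5, -50.0, 200.8]
tool_rot: [179.4, 0.2, 90.1]
wrist_force: [-1.1, 0.9, 0.6]
opening: 0.603
```

```bash
python3 -c "
from h import *
go([450.5,-50,42])
d=optics.grab_frame('wrist'); save(d,'w6.png')"
```

```text
clk 9.9 pos [459.5 -50.  200.8] rot [179.38   0.23  90.06] op 0.603 F [-1.1  0.9  0.6] qd 2.1
grasp pt [461.2 -50.6  45.8]
shift [-0.  -9.   3.7] turn [0.62 0.23 0.06]
```

View pics/w6.png

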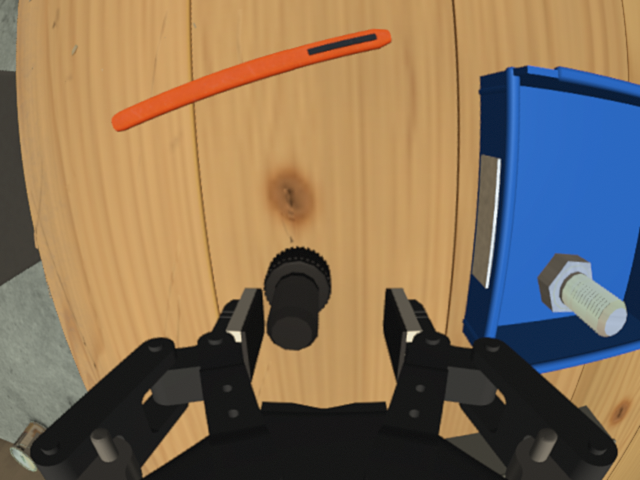

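>>> play_rows --motion '[[[0,-8,3],[0.6,0.2,0],0.2],[[0,0,0],[0,0,0],0.2],[[0,0,0],[0,0,0],0.2]]'

```text
clock: 10.25
ee_pos: [452.5, -50.6, 199.7]
tool_rot: [179.9, 0.0, 90.0]
wrist_force: [-0.5, -0.2, 0.6]
opening: 0.598
```

```bash
python3 -c "
from h import *
go([450.5,-50,42])
d=optics.grab_frame('wrist'); save(d,'w7.png')"
```

```text
clk 10.25 pos [452.5 -50.6 199.7] rot [1.7986e+02 5.0000e-02 9.0020e+01] op 0.598 F [-0.5 -0.2  0.6] qd 0.5
grasp pt [452.8 -50.7  44.7]
shift [ 0.6 -2.   2.7] turn [0.14 0.05 0.02]
```

View pics/w7.png

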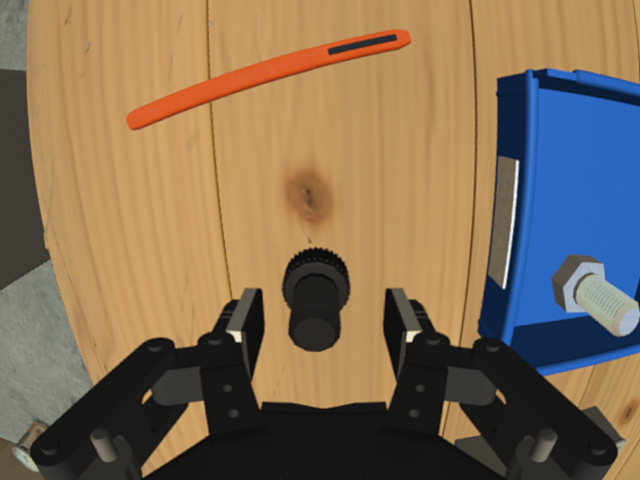

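The shank at (315,335) is between the pads. I'll close and lift.

>>> play_rows --motion '[[[0,-1.5,0],[0,0,0],-1],[[0,0,0],[0,0,0],-1],[[0,0,0],[0,0,0],-1],[[0,0,0],[0,0,0],-1],[[0,0,0],[0,0,0],-1]]'

```text
clock: 10.8
ee_pos: [451.0, -50.4, 200.7]
tool_rot: [179.8, -0.0, 90.0]
wrist_force: [-0.7, -0.4, -2.2]
opening: 0.212
```

>>> play_rows --motion '[[[0,0,-25],[0,0,0],-1],[[0,0,-30],[0,0,0],-1],[[5,10,-20],[0,0,0],-1],[[12,34,-5],[0,0,0],-1],[[15,36,0],[0,0,0],-1],[[15,36,0],[0,0,0],-1],[[12,27,0],[0,0,0],-1],[[0,0,0],[0,0,0],-1],[[0,0,0],[0,0,0],-1]]'

```text
clock: 11.7
ee_pos: [597.5, 11.2, 281.5]
tool_rot: [180.0, -0.1, 90.0]
wrist_force: [-0.2, -0.6, -1.0]
opening: 0.216
```

```bash
python3 -c "
from h import *
go([600,15,50])
d=optics.grab_frame('wrist'); save(d,'w8.png')"
```

```text
clk 11.7 pos [597.5  11.2 281.5] rot [ 1.800e+02 -9.000e-02  9.004e+01] op 0.216 F [-0.2 -0.6 -1. ] qd 1.9
grasp pt [597.5  11.4 126.5]
shift [ 3.7  2.5 76.5] turn [ 0.   -0.09  0.04]
```

View pics/w8.png

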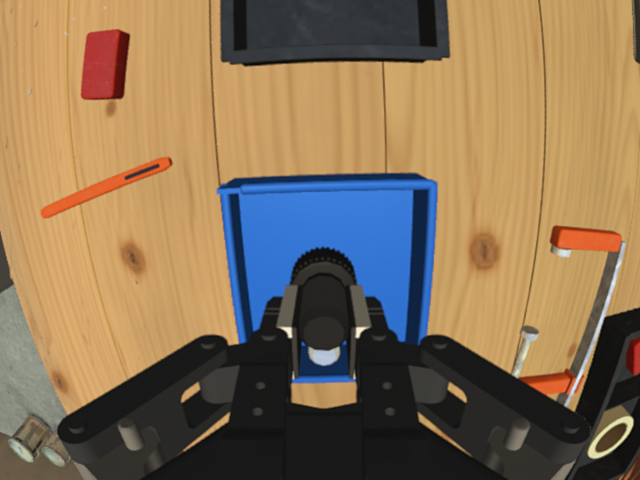

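>>> play_rows --motion '[[[4,2,25],[0,0,0],-1],[[2,0,25],[0,0,0],-1],[[0,0,20],[0,0,0],-1],[[0,0,4],[0,0,0],-1],[[0,0,0],[0,0,0],-1]]'

```text
clock: 12.25
ee_pos: [596.6, 15.0, 207.0]
tool_rot: [180.0, -0.2, 89.8]
wrist_force: [-1.1, -0.8, -0.5]
opening: 0.215
```

```bash
python3 -c "
from h import *
go([600,15,50])"
```

```text
clk 12.25 pos [596.6  15.  207. ] rot [ 1.7996e+02 -1.5000e-01  8.9830e+01] op 0.215 F [-1.1 -0.8 -0.5] qd 0.9
grasp pt [596.7  15.4  52. ]
shift [-0.   3.4  2. ] turn [ 0.04 -0.15 -0.17]
```

>>> play_rows --motion '[[[0,0,2],[0,0,0],-1],[[0,0,0],[0,0,0],-1],[[0,0,0],[0,0,0],-0.3],[[0,0,0],[0,0,0],0],[[0,0,0],[0,0,0],0.2],[[0,0,0],[0,0,0],0.2],[[0,0,-20],[0,0,0],0.2],[[0,0,-35],[0,0,0],0.2],[[0,0,-40],[0,0,0],0.2],[[0,0,-15],[0,0,0],0.2],[[0,0,0],[0,0,0],0.2]]'

```text
clock: 13.35
ee_pos: [596.8, 13.7, 323.4]
tool_rot: [179.6, -0.2, 89.8]
wrist_force: [0.8, 0.1, -0.6]
opening: 0.601
```

```bash
python3 -c "
from h import *
go([424,240,115])
d=optics.grab_frame('wrist'); save(d,'w9.png')
plan([(424,240,270,90)],44)
T=tool();W=T@np.array(d['hand_eye'])
for n in ['steel_bolt','cap_screw','blue_nut','marker']: print(n,[(r['p'],w(W,r['centre']).round(1)) for r in optics.spot_point(d,n)])"
```

```text
clk 13.35 pos [596.8  13.7 323.4] rot [179.65  -0.19  89.76] op 0.601 F [ 0.8  0.1 -0.6] qd 0.6
grasp pt [597.7  14.2 168.4]
shift [ 225.4 -174.    53.1] turn [ 0.35 -0.19 -0.24]
7
[[[32.2, -24.8, 7.5], [0, 0, np.float64(-0.0)]], [[32.2, -24.8, 7.5], [0, 0, np.float64(-0.0)]], [[32.3, -24.8, 7.5], [0, 0, np.float64(-0.0)]], [[32.3, -24.7, 7.5], [0, 0, np.float64(-0.0)]], [[32.3, -24.7, 7.5], [0, 0, np.float64(-0.0)]], [[32.3, -24.7, 7.5], [0, 0, np.float64(-0.0)]], [[32.3, -24.7, 7.5], [0, 0, np.float64(-0.0)]]]
steel_bolt [(0.62, array([597.2, -55.3,   4.5]))]
cap_screw [(0.69, array([596.3,  17.1,   1.3]))]
blue_nut []
marker [(0.59, array([424.6,  46.6,  -3.1]))]
```

View pics/w9.png

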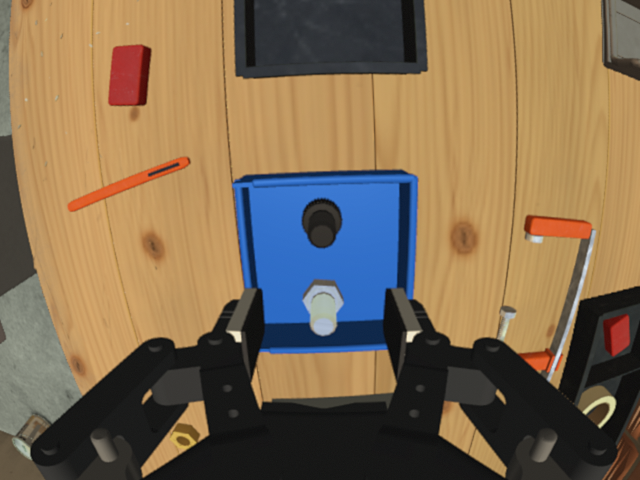

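Both bolts stand in the blue bin, at (322,225) and (322,308). Next is the blue nut.

>>> play_rows --motion '[[[25,-20,3],[0.3,-0.2,-0.2],0.2],[[35,-26,9],[0,0,0],0.2],[[35,-26,9],[0,0,0],0.2],[[35,-26,9],[0,0,0],0.2],[[35,-26,9],[0,0,0],0.2],[[30,-22,6],[0,0,0],0.2],[[20,-16,3],[0,0,0],0.2],[[0,0,0],[0,0,0],0.2],[[0,0,0],[0,0,0],0.2]]'

```text
clock: 14.5
ee_pos: [423.8, 234.5, 258.7]
tool_rot: [-178.9, 0.8, 89.9]
wrist_force: [0.7, -0.1, -0.1]
opening: 0.601
```

```bash
python3 -c "
from h import *
go([424,255,115])
T=tool()
d=optics.grab_frame('wrist'); save(d,'w10.png')
W=T@np.array(d['hand_eye'])
for n in ['blue_nut','black_tray']: print(n,[(r['p'],w(W,r['centre']).round(1)) for r in optics.spot_point(d,n)])"
```

```text
clk 14.5 pos [423.8 234.5 258.7] rot [-178.87    0.82   89.91] op 0.601 F [ 0.7 -0.1 -0.1] qd 1.6
grasp pt [420.7 232.2 103.7]
shift [ 20.4  -0.1 -11.6] turn [-1.13  0.82 -0.1 ]
blue_nut [(0.97, array([4.241e+02, 2.517e+02, 2.000e-01]))]
black_tray [(0.67, array([600.9, 257.3,   4.9]))]
```

View pics/w10.png

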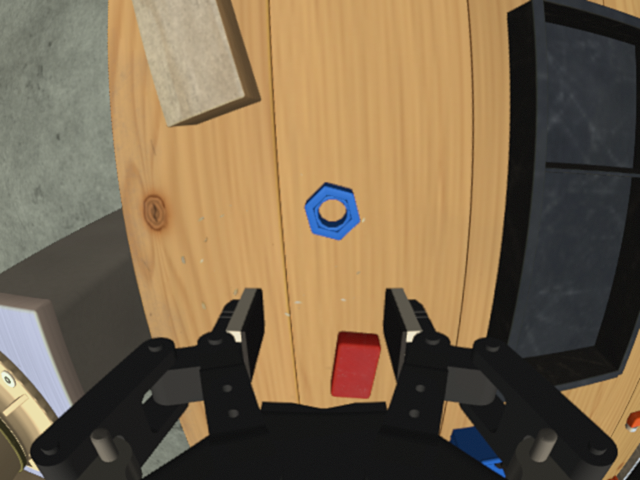

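The nut is at (332,212). I'll rectify the plane at its top height to read the centre and the flats.

```bash
cat >> h.py <<'E'
def rect(d,T,c,z,half=40,s=6):
    "top-down patch: col -> world y decreasing, row -> x decreasing (as the top image)"
    n=int(2*half*s); W=T@np.array(d['hand_eye']); K=np.array(d['mtx'])
    J,I=np.meshgrid(np.arange(n),np.arange(n)); X=c[0]+half-I/s; Y=c[1]+half-J/s
    P=np.stack([X,Y,np.full_like(X,z)],-1).reshape(-1,3); q=(P-W[:3,3])@W[:3,:3]
    th=np.arctan2(np.hypot(q[:,0],q[:,1]),q[:,2]); ph=np.arctan2(q[:,1],q[:,0])
    u=K[0,2]+K[0,0]*th*np.cos(ph); v=K[1,2]+K[1,1]*th*np.sin(ph)
    return cv2.remap(d['image'],u.reshape(n,n).astype(np.float32),v.reshape(n,n).astype(np.float32),cv2.INTER_CUBIC)
def hexfit(mask_xy):
    pass
E
python3 - <<'E'
from h import *
T=tool(); d=optics.grab_frame('wrist')
c=fish(d,T,(332,212),16); print(c)
im=rect(d,T,c,16,25,10)
for k in range(0,500,100):
    cv2.line(im,(k,0),(k,499),(255,255,255),1);cv2.line(im,(0,k),(499,k),(255,255,255),1)
cv2.imwrite('pics/r10.png',cv2.cvtColor(im,cv2.COLOR_RGB2BGR))
E
```

```text
[426.05772785 253.47886193  16.        ]
```

View pics/r10.png

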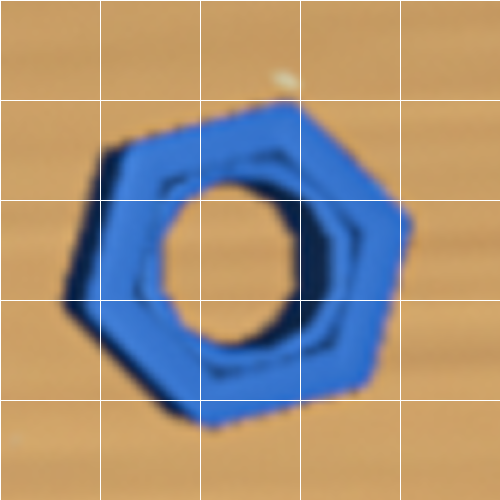

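>>> play_rows --motion '[[[9,0,0],[-1.1,0.8,-7],0.2],[[9,0,0],[0,0,-7],0.2],[[0,0,0],[0,0,0],0.2],[[0,0,0],[0,0,0],0.2]]'

```text
clock: 15.1
ee_pos: [427.3, 247.4, 259.8]
tool_rot: [179.8, -0.0, 103.4]
wrist_force: [-0.0, -0.5, 0.3]
opening: 0.601
```

```bash
python3 -c "
from h import *
go([425,253.5,22],104.8)"
```

```text
clk 15.1 pos [427.3 247.4 259.8] rot [ 1.7984e+02 -4.0000e-02  1.0343e+02] op 0.601 F [-0.  -0.5  0.3] qd 1.0
grasp pt [427.7 247.6 104.8]
shift [ 6.4 -1.  82.8] turn [ 0.16 -0.04 -1.37]
```

>>> play_rows --motion '[[[6,-1.5,5],[0.2,0,-1.4],0.2],[[0,0,22],[0,0,0],0.2],[[0,0,25],[0,0,0],0.2],[[0,0,12],[0,0,0],0.2],[[0,0,0],[0,0,0],0.2],[[0,0,0],[0,0,0],0.2]]'

```text
clock: 15.7
ee_pos: [425.4, 251.8, 194.0]
tool_rot: [180.0, -0.0, 104.3]
wrist_force: [0.3, 1.1, -0.4]
opening: 0.602
```

```bash
python3 -c "
from h import *
go([425,253.5,22],104.8)
d=optics.grab_frame('wrist'); save(d,'w11.png')"
```

```text
clk 15.7 pos [425.4 251.8 194. ] rot [ 1.8000e+02 -4.0000e-02  1.0428e+02] op 0.602 F [ 0.3  1.1 -0.4] qd 0.4
grasp pt [425.4 251.9  39. ]
shift [ 1.7  0.  17. ] turn [ 0.   -0.04 -0.52]
```

View pics/w11.png

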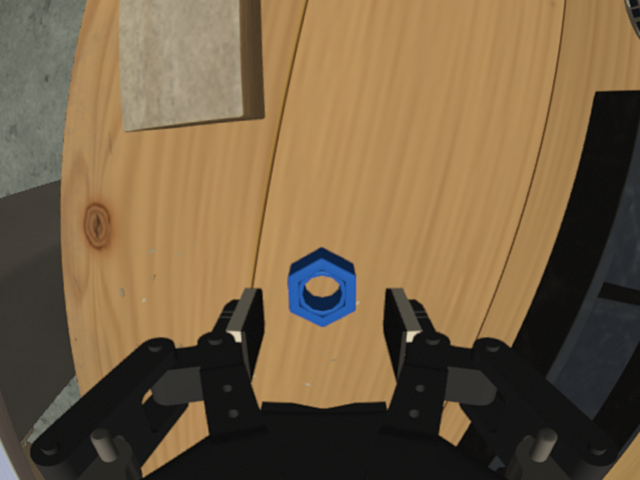

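The flats are parallel to the pads. I'll lower onto it.

>>> play_rows --motion '[[[1.7,0,10],[0,0,-0.5],0.2],[[0,0,5],[0,0,0],0.2],[[0,0,0],[0,0,0],0.2],[[0,0,0],[0,0,0],0.2]]'

```text
clock: 16.15
ee_pos: [425.8, 254.3, 180.0]
tool_rot: [179.8, -0.2, 104.8]
wrist_force: [-0.0, 0.0, 0.4]
opening: 0.598
```

```bash
python3 -c "
from h import *
go([425,253.5,22],104.8)"
```

```text
clk 16.15 pos [425.8 254.3 180. ] rot [ 1.7979e+02 -1.6000e-01  1.0483e+02] op 0.598 F [-0.   0.   0.4] qd 0.1
grasp pt [426.2 254.9  25. ]
shift [-0.6 -1.   3. ] turn [ 0.21 -0.16  0.03]
```

>>> play_rows --motion '[[[-0.6,-1,4],[0.2,-0.2,0],0.2],[[0,0,0],[0,0,0],0.2],[[0,0,0],[0,0,0],-1],[[0,0,0],[0,0,0],-1],[[0,0,0],[0,0,0],-1],[[0,0,0],[0,0,0],-1],[[0,0,0],[0,0,0],-1]]'

```text
clock: 16.85
ee_pos: [425.2, 253.5, 176.5]
tool_rot: [179.9, 0.0, 104.8]
wrist_force: [-1.0, -0.9, -0.3]
opening: 0.334
```

>>> play_rows --motion '[[[0,0,-25],[0,0,0],-1],[[0,0,-35],[0,0,3],-1],[[-10,5,-30],[0,0,4],-1],[[-30,13,-15],[0,0,4],-1],[[-42,16,0],[0,0,4],-1],[[-43,16,0],[0,0,0],-1],[[-43,16,0],[0,0,0],-1],[[-43,16,0],[0,0,0],-1],[[-43,16,0],[0,0,0],-1],[[-43,16,0],[0,0,0],-1],[[-43,16,0],[0,0,0],-1],[[-43,16,0],[0,0,0],-1],[[0,0,0],[0,0,0],-1],[[0,0,0],[0,0,0],-1]]'

```text
clock: 18.25
ee_pos: [581.1, -139.2, 285.5]
tool_rot: [179.9, 0.1, 89.7]
wrist_force: [0.4, 1.5, -0.2]
opening: 0.335
```

```bash
python3 -c "
from h import *
go([605,-210,130])
T=tool()
d=optics.grab_frame('wrist'); save(d,'w12.png')
W=T@np.array(d['hand_eye'])
for n in ['grey_bin']: print(n,[(r['p'],w(W,r['centre']).round(1)) for r in optics.spot_point(d,n)])"
```

```text
clk 18.25 pos [ 581.1 -139.2  285.5] rot [1.7988e+02 1.3000e-01 8.9670e+01] op 0.335 F [ 0.4  1.5 -0.2] qd 3.1
grasp pt [ 581.5 -139.6  130.5]
shift [-70.7  24.3   0.7] turn [ 0.12  0.13 -0.33]
grey_bin [(0.91, array([ 610.7, -241. ,    4.9]))]
```

View pics/w12.png

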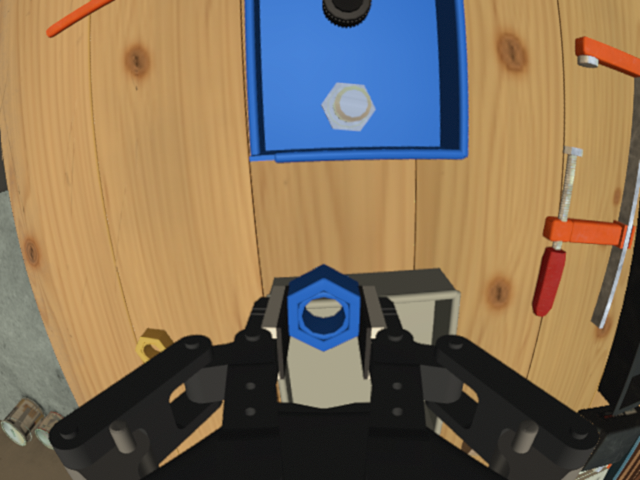

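>>> play_rows --motion '[[[-30,12,0],[0,0,0],-1],[[-33,13,0],[0,0,0],-1],[[-3,0,15],[0,0,0],-1],[[0,0,20],[0,0,0],-1],[[0,0,20],[0,0,0],-1],[[0,0,0],[0,0,0],-1],[[0,0,0],[0,0,0],-1]]'

```text
clock: 19.05
ee_pos: [608.2, -193.1, 228.7]
tool_rot: [179.8, -0.3, 90.7]
wrist_force: [-0.6, -0.9, -0.6]
opening: 0.33
```

```bash
python3 -c "
from h import *
go([609,-212,28])
d=optics.grab_frame('wrist'); save(d,'w13.png')"
```

```text
clk 19.05 pos [ 608.2 -193.1  228.7] rot [179.84  -0.3   90.74] op 0.33 F [-0.6 -0.9 -0.6] qd 1.5
grasp pt [ 608.6 -192.3   73.7]
shift [-19.2   0.4  45.6] turn [ 0.15 -0.3   0.74]
```

View pics/w13.png

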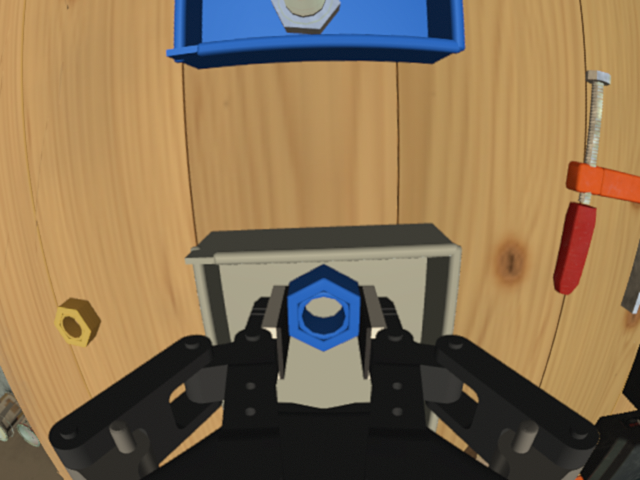

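>>> play_rows --motion '[[[-19,0.5,0],[0.2,-0.3,0.7],-1],[[0,0,0],[0,0,0],-1],[[0,0,20],[0,0,0],-1],[[0,0,17],[0,0,0],-1],[[0,0,5],[0,0,0],-1],[[0,0,0],[0,0,0],-1]]'

```text
clock: 19.7
ee_pos: [610.8, -213.1, 190.0]
tool_rot: [179.7, 0.1, 90.1]
wrist_force: [0.5, -0.8, 0.6]
opening: 0.333
```

```bash
python3 -c "
from h import *
go([609,-212,27])"
```

```text
clk 19.7 pos [ 610.8 -213.1  190. ] rot [1.7965e+02 9.0000e-02 9.0080e+01] op 0.333 F [ 0.5 -0.8  0.6] qd 0.2
grasp pt [ 611.7 -213.4   35. ]
shift [ 1.1 -1.8  8. ] turn [0.35 0.09 0.08]
```

>>> play_rows --motion '[[[0,-1,7],[0.3,0,0],-1],[[0,0,0],[0,0,0],-1],[[0,0,0],[0,0,0],0],[[0,0,0],[0,0,0],0.2],[[0,0,0],[0,0,0],0.2],[[0,0,-20],[0,0,0],0.2],[[0,0,-40],[0,0,0],0.2],[[0,0,-40],[0,0,0],0.2],[[0,-10,-10],[0,0,0],0.2],[[-2,-30,0],[0,0,0],0.2],[[-4,-40,0],[0,0,0],0.2],[[-4,-40,0],[0,0,0],0.2],[[-2,-25,10],[0,0,0],0.2],[[0,0,15],[0,0,0],0.2],[[0,0,0],[0,0,0],0.2]]'

```text
clock: 21.2
ee_pos: [458.7, -225.6, 273.2]
tool_rot: [179.6, 0.0, 90.2]
wrist_force: [0.5, -0.4, 0.1]
opening: 0.601
```

Run:
```python
from h import *
go([439,-240,22])
T=tool()
d=optics.grab_frame('wrist'); save(d,'w14.png')
W=T@np.array(d['hand_eye'])
for n in ['brass_nut','blue_nut']: print(n,[(r['p'],w(W,r['centre']).round(1)) for r in optics.spot_point(d,n)])
r=optics.trace(d,'brass_nut')
if r:
    c=cv2.minAreaRect(cv2.findNonZero(r[0]['mask'].astype(np.uint8)))[0]; c=fish(d,T,c,16); print(c)
    im=rect(d,T,c,16,25,10)
    for k in range(0,500,100):
        cv2.line(im,(k,0),(k,499),(255,255,255),1);cv2.line(im,(0,k),(499,k),(255,255,255),1)
    cv2.imwrite('pics/r14.png',cv2.cvtColor(im,cv2.COLOR_RGB2BGR))
```

```text
clk 21.2 pos [ 458.7 -225.6  273.2] rot [1.7955e+02 4.0000e-02 9.0160e+01] op 0.601 F [ 0.5 -0.4  0.1] qd 3.5
grasp pt [ 459.9 -225.7  118.2]
shift [-14.2 -20.5  96.1] turn [0.45 0.04 0.16]
brass_nut [(0.97, array([ 4.389e+02, -2.432e+02, -3.000e-01]))]
blue_nut [(0.72, array([ 612. , -211.8,    6.1]))]
[ 437.21952437 -238.96323547   16.        ]
```

View pics/w14.png

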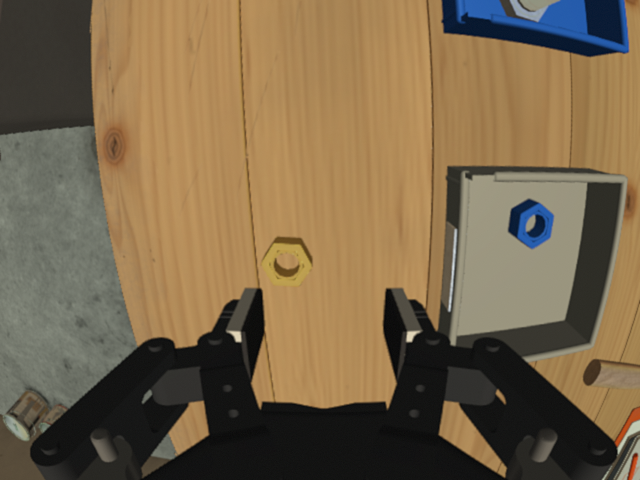

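View pics/r14.png

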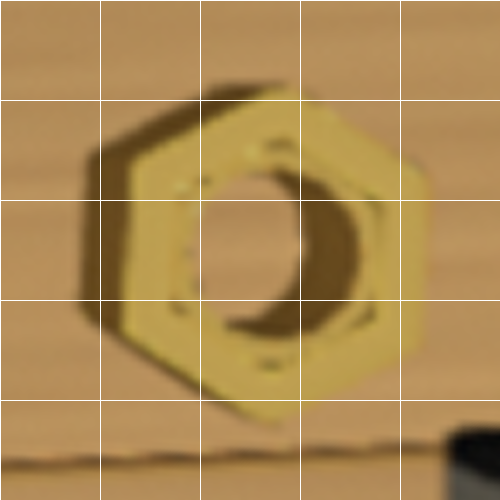

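>>> play_rows --motion '[[[-16,-23,0],[0.4,0,0],0.2],[[0,0,0],[0,0,8.2],0.2],[[0,0,0],[0,0,8.2],0.2],[[0,0,0],[0,0,8.2],0.2],[[0,0,0],[0,0,7],0.2],[[0,0,0],[0,0,0],0.2],[[0,0,0],[0,0,0],0.2]]'

```text
clock: 22.1
ee_pos: [442.3, -242.8, 278.7]
tool_rot: [179.4, 0.1, 58.0]
wrist_force: [-0.4, 0.3, -0.5]
opening: 0.599
```

Run:
```python
from h import *
go([437.5,-241.7,22],57.3)
```

```text
clk 22.1 pos [ 442.3 -242.8  278.7] rot [1.7935e+02 1.4000e-01 5.7990e+01] op 0.599 F [-0.4  0.3 -0.5] qd 0.9
grasp pt [ 443.6 -244.1  123.7]
shift [ -1.3  -5.8 101.6] turn [0.65 0.14 0.69]
```

>>> play_rows --motion '[[[-1.3,-5.8,10],[0.6,0.1,0.7],0.2],[[0,0,25],[0,0,0],0.2],[[0,0,30],[0,0,0],0.2],[[0,0,20],[0,0,0],0.2],[[0,0,0],[0,0,0],0.2],[[0,0,0],[0,0,0],0.2]]'

```text
clock: 22.7
ee_pos: [436.0, -240.2, 189.5]
tool_rot: [-179.9, -0.0, 58.0]
wrist_force: [0.7, -0.1, 0.4]
opening: 0.602
```

```bash
python3 -c "
from h import *
go([437.5,-241.7,22],57.3)
d=optics.grab_frame('wrist'); save(d,'w15.png')"
```

```text
clk 22.7 pos [ 436.  -240.2  189.5] rot [-1.7992e+02 -2.0000e-02  5.7960e+01] op 0.602 F [ 0.7 -0.1  0.4] qd 1.0
grasp pt [ 435.8 -240.1   34.5]
shift [-0.4  2.1 12.5] turn [-0.08 -0.02  0.66]
```

View pics/w15.png

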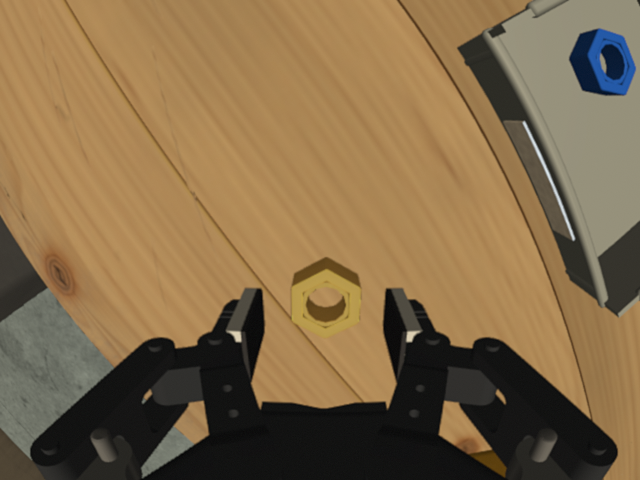

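>>> play_rows --motion '[[[0,0,8],[0,0,0],0.2],[[0,0,4],[0,0,0],0.2],[[0,0,0],[0,0,0],0.2],[[0,0,0],[0,0,0],0.2]]'

```text
clock: 23.15
ee_pos: [437.0, -240.6, 179.2]
tool_rot: [179.8, -0.1, 58.0]
wrist_force: [-0.5, 0.4, 0.4]
opening: 0.601
```

```bash
python3 -c "
from h import *
go([436,-240,22],58)"
```

```text
clk 23.15 pos [ 437.  -240.6  179.2] rot [ 1.7984e+02 -1.3000e-01  5.8030e+01] op 0.601 F [-0.5  0.4  0.4] qd 0.2
grasp pt [ 437.5 -240.5   24.2]
shift [-0.1 -1.1  2.2] turn [ 0.16 -0.13  0.03]
```

>>> play_rows --motion '[[[0,-1,3],[0,0,0],0.2],[[0,0,0],[0,0,0],0.2],[[0,0,0],[0,0,0],-1],[[0,0,0],[0,0,0],-1],[[0,0,0],[0,0,0],-1],[[0,0,0],[0,0,0],-1],[[0,0,0],[0,0,0],-1]]'

```text
clock: 23.85
ee_pos: [436.4, -240.1, 176.9]
tool_rot: [179.8, -0.2, 58.0]
wrist_force: [-0.4, -0.5, -0.7]
opening: 0.331
```

>>> play_rows --motion '[[[0,0,-20],[0,0,0],-1],[[0,0,-30],[0,0,-4],-1],[[0,0,-30],[0,0,-8],-1],[[0,0,-10],[0,0,-8],-1],[[0,0,0],[0,0,-8],-1],[[0,0,0],[0,0,0],-1]]'

```text
clock: 24.45
ee_pos: [435.4, -239.9, 269.6]
tool_rot: [179.9, -0.0, 87.0]
wrist_force: [-0.7, 0.2, -0.8]
opening: 0.33
```

```bash
python3 -c "
from h import *
go([608,-267,115])
plan([(608,-267,270,90)],45)"
```

```text
clk 24.45 pos [ 435.4 -239.9  269.6] rot [ 1.7988e+02 -1.0000e-02  8.7020e+01] op 0.33 F [-0.7  0.2 -0.8] qd 6.1
grasp pt [ 435.7 -239.9  114.6]
shift [-1.810e+01  1.738e+02 -1.000e-01] turn [ 0.12 -0.01 -2.98]
4
[[[-4.5, 43.5, -0.1], [0, 0, np.float64(-0.7)]], [[-5.1, 43.4, -0.1], [0, 0, np.float64(-0.7)]], [[-5.7, 43.3, -0.1], [0, 0, np.float64(-0.7)]], [[-6.2, 43.2, -0.1], [0, 0, np.float64(-0.7)]]]
```

>>> play_rows --motion '[[[-4,30,0],[0,0,-1],-1],[[-5,43,0],[0,0,-1],-1],[[-6,43,0],[0,0,-0.7],-1],[[-6,43,0],[0,0,0],-1],[[-4,14,0],[0,0,0],-1],[[0,0,0],[0,0,0],-1],[[0,0,0],[0,0,0],-1]]'

```text
clock: 25.15
ee_pos: [611.6, -270.4, 263.6]
tool_rot: [-179.7, -0.3, 88.1]
wrist_force: [0.6, -0.3, -2.1]
opening: 0.334
```

```bash
python3 -c "
from h import *
go([608,-267,50])
d=optics.grab_frame('wrist'); save(d,'w16.png')"
```

```text
clk 25.15 pos [ 611.6 -270.4  263.6] rot [-179.74   -0.3    88.14] op 0.334 F [ 0.6 -0.3 -2.1] qd 1.4
grasp pt [ 611.  -269.5  108.7]
shift [ 2.9 -3.5 58.7] turn [-0.25 -0.31 -1.86]
```

View pics/w16.png

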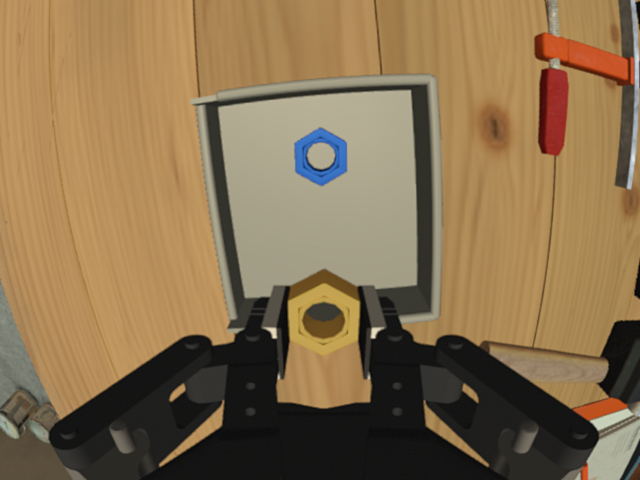

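>>> play_rows --motion '[[[3,-3,10],[-0.2,-0.3,0],-1],[[0,0,25],[0,0,0],-1],[[0,0,25],[0,0,0],-1],[[0,0,12],[0,0,0],-1],[[0,0,0],[0,0,0],-1],[[0,0,0],[0,0,0],-1]]'

```text
clock: 25.8
ee_pos: [602.9, -266.2, 190.0]
tool_rot: [-180.0, -0.0, 87.7]
wrist_force: [-0.1, 0.8, 0.2]
opening: 0.331
```

```bash
python3 -c "
from h import *
go([608,-267,27],88)"
```

```text
clk 25.8 pos [ 602.9 -266.2  190. ] rot [-1.7999e+02 -4.0000e-02  8.7700e+01] op 0.331 F [-0.1  0.8  0.2] qd 1.0
grasp pt [ 602.9 -266.1   35. ]
shift [-0.6  5.2  8. ] turn [-0.01 -0.04 -0.3 ]
```

>>> play_rows --motion '[[[0,3,8],[0,0,0],-1],[[0,0,0],[0,0,0],-1],[[0,0,0],[0,0,0],0],[[0,0,0],[0,0,0],0.2],[[0,0,0],[0,0,0],0.2],[[0,0,-20],[0,0,0],0.2],[[0,0,-40],[0,0,0],0.2],[[0,0,-40],[0,0,0],0.2],[[5,-3,-10],[0,0,0],0.2],[[0,0,0],[0,0,0],0.2]]'

```text
clock: 26.8
ee_pos: [603.5, -261.9, 298.8]
tool_rot: [179.7, 0.1, 87.7]
wrist_force: [-0.4, 0.1, -0.1]
opening: 0.6
```

```bash
python3 -c "
from h import *
d=optics.grab_frame('wrist'); save(d,'w17.png')
plan([(450,20,300,90)],43)"
```

```text
8
[[[34.5, -20.6, -0.2], [0, 0, np.float64(-0.3)]], [[34.6, -20.4, -0.2], [0, 0, np.float64(-0.3)]], [[34.7, -20.3, -0.2], [0, 0, np.float64(-0.3)]], [[34.8, -20.1, -0.2], [0, 0, np.float64(-0.3)]], [[34.9, -19.9, -0.2], [0, 0, np.float64(-0.3)]], [[35.0, -19.7, -0.2], [0, 0, np.float64(-0.3)]], [[35.1, -19.5, -0.2], [0, 0, np.float64(-0.3)]], [[35.2, -19.4, -0.2], [0, 0, np.float64(-0.3)]]]
```

View pics/w17.png

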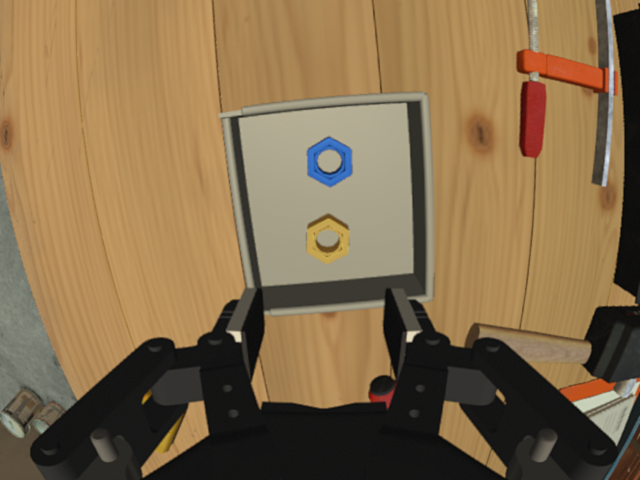

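Both nuts lie flat in the grey bin, at (329,161) and (328,239). The marker is next.

>>> play_rows --motion '[[[34,-20,0],[0.3,0,-0.3],0.2],[[35,-20,0],[0,0,-0.3],0.2],[[35,-20,0],[0,0,-0.3],0.2],[[35,-20,0],[0,0,-0.3],0.2],[[35,-20,0],[0,0,-0.3],0.2],[[35,-20,0],[0,0,-0.3],0.2],[[35,-19,5],[0,0,0],0.2],[[35,-16,10],[0,0,0],0.2],[[5,0,10],[0,0,0],0.2],[[0,0,0],[0,0,0],0.2],[[0,0,0],[0,0,0],0.2]]'

```text
clock: 27.95
ee_pos: [443.5, 35.1, 256.8]
tool_rot: [-178.7, 0.5, 89.6]
wrist_force: [0.3, -0.7, 0.5]
opening: 0.6
```

Run:
```python
from h import *
T=still()
d=optics.grab_frame('wrist'); save(d,'w18.png')
W=T@np.array(d['hand_eye'])
for n in ['marker','black_tray']: print(n,[(r['p'],w(W,r['centre']).round(1)) for r in optics.spot_point(d,n)])
r=optics.trace(d,'marker')
if r:
    ys,xs=np.nonzero(r[0]['mask']); P=np.array([fish(d,T,(x,y),10)[:2] for x,y in zip(xs,ys)]).astype(np.float32)
    print(r[0]['p'],cv2.minAreaRect(P))
d=optics.grab_frame('top')
r=optics.trace(d,'marker')
if r:
    ys,xs=np.nonzero(r[0]['mask']); P=np.array([ray(d,(x,y),10)[:2] for x,y in zip(xs,ys)]).astype(np.float32)
    print(r[0]['p'],cv2.minAreaRect(P))
```

```text
clk 27.95 pos [443.5  35.1 256.8] rot [-178.74    0.45   89.65] op 0.6 F [ 0.3 -0.7  0.5] qd 1.0
marker [(0.7, array([424.9,  46.8,  -0.7]))]
black_tray []
0.56 ((426.03851318359375, 48.18380355834961), (134.14923095703125, 11.823390007019043), 14.731492042541504)
```

View pics/w18.png

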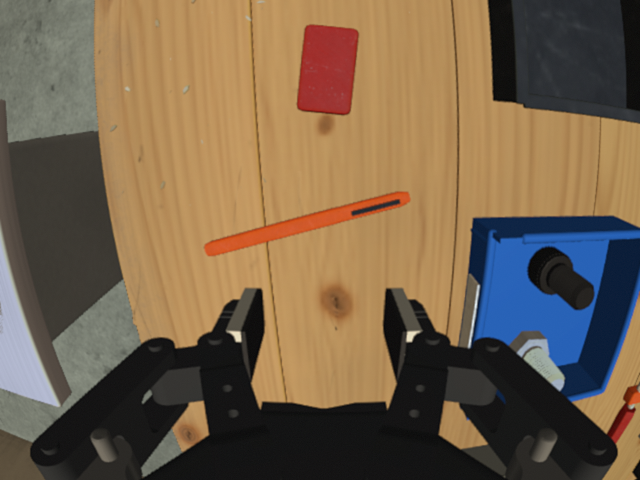

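>>> play_rows --motion '[[[14,0,0],[-1.2,0.5,4],0.2],[[0,0,0],[0,0,8.4],0.2],[[0,0,0],[0,0,8.4],0.2],[[0,0,0],[0,0,8.4],0.2],[[0,0,0],[0,0,8.4],0.2],[[0,0,0],[0,0,8.4],0.2],[[0,0,0],[0,0,8.4],0.2],[[0,0,0],[0,0,8.4],0.2],[[0,0,0],[0,0,8.4],0.2],[[0,0,0],[0,0,2],0.2],[[0,0,0],[0,0,0],0.2],[[0,0,0],[0,0,0],0.2]]'

```text
clock: 29.45
ee_pos: [447.5, 43.1, 260.7]
tool_rot: [180.0, -0.5, 14.0]
wrist_force: [-0.0, 0.4, 0.5]
opening: 0.601
```

Run:
```python
from h import *
go([438,51.3,21],14.7); print(read_state()['joint_positions'].round(1))
T=tool()
d=optics.grab_frame('wrist'); save(d,'w19.png')
r=optics.trace(d,'marker')
if r:
    ys,xs=np.nonzero(r[0]['mask']); P=np.array([fish(d,T,(x,y),10)[:2] for x,y in zip(xs,ys)]).astype(np.float32)
    print(r[0]['p'],cv2.minAreaRect(P))
```

```text
clk 29.45 pos [447.5  43.1 260.7] rot [179.98  -0.51  14.01] op 0.601 F [-0.   0.4  0.5] qd 0.4
grasp pt [448.9  43.4 105.7]
shift [ -8.  -10.3  84.6] turn [ 0.02 -0.51 -0.69]
[-50.4   9.4  44.8 117.3  -8.   55.7 -77.5]
0.68 ((427.4019775390625, 47.0314826965332), (134.29788208007812, 11.6293306350708), 15.783516883850098)
```

View pics/w19.png

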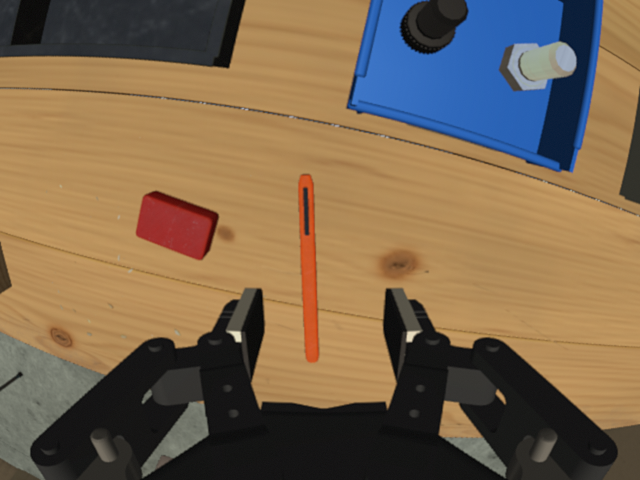

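>>> play_rows --motion '[[[-8,-10,10],[0,-0.5,-1.2],0.2],[[0,0,20],[0,0,0],0.2],[[0,0,22],[0,0,0],0.2],[[0,0,5],[0,0,0],0.2],[[0,0,0],[0,0,0],0.2],[[0,0,0],[0,0,0],0.2]]'

```text
clock: 30.15
ee_pos: [434.3, 53.3, 200.3]
tool_rot: [-180.0, 0.2, 15.7]
wrist_force: [-0.5, -0.7, 0.1]
opening: 0.604
```

Run:
```python
from h import *
go([438.4,50.8,20.5],15.3)
T=tool()
d=optics.grab_frame('wrist'); save(d,'w20.png')
r=optics.trace(d,'marker')
if r:
    ys,xs=np.nonzero(r[0]['mask']); P=np.array([fish(d,T,(x,y),10)[:2] for x,y in zip(xs,ys)]).astype(np.float32)
    print(r[0]['p'],cv2.minAreaRect(P))
```

```text
clk 30.15 pos [434.3  53.3 200.3] rot [-179.95    0.19   15.72] op 0.604 F [-0.5 -0.7  0.1] qd 0.5
grasp pt [433.8  53.2  45.3]
shift [ 3.4  3.5 24.8] turn [-0.04  0.19  0.42]
0.59 ((427.2279968261719, 47.48467254638672), (133.82284545898438, 10.264629364013672), 15.18178653717041)
```

View pics/w20.png

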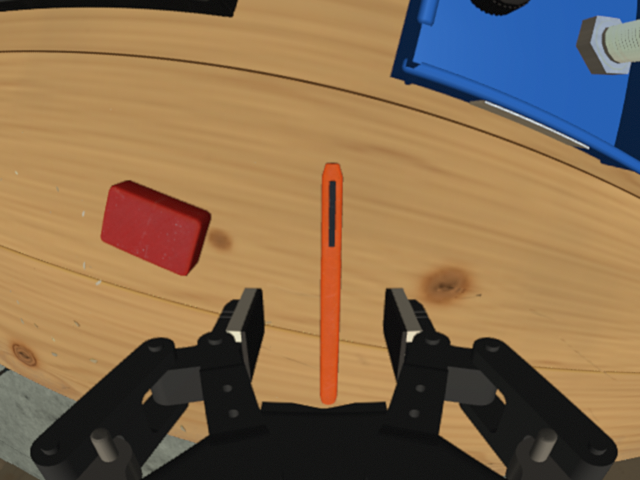

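>>> play_rows --motion '[[[3.4,3,5],[0,0.2,0.4],0.2],[[0,0,11],[0,0,0],0.2],[[0,0,3],[0,0,0],0.2],[[0,0,0],[0,0,0],0.2],[[0,0,0],[0,0,0],0.2]]'

```text
clock: 30.75
ee_pos: [440.0, 51.2, 181.3]
tool_rot: [-179.9, -0.3, 15.3]
wrist_force: [0.4, -0.1, -1.0]
opening: 0.603
```

Run:
```python
from h import *
go([438.8,51,20.5],15.2)
```

```text
clk 30.75 pos [440.   51.2 181.3] rot [-179.91   -0.27   15.28] op 0.603 F [ 0.4 -0.1 -1. ] qd 0.4
grasp pt [440.6  51.6  26.3]
shift [-1.2 -0.1  5.8] turn [-0.09 -0.27  0.08]
```

>>> play_rows --motion '[[[-1,0,5.5],[0,-0.3,0],0.2],[[0,0,0],[0,0,0],0.2],[[0,0,0],[0,0,0],-0.5],[[0,0,0],[0,0,0],-1],[[0,0,0],[0,0,0],-1],[[0,0,0],[0,0,0],-1],[[0,0,0],[0,0,0],-1],[[0,0,0],[0,0,0],-1]]' --grip_force 40

```text
clock: 31.55
ee_pos: [439.1, 51.0, 175.9]
tool_rot: [-179.9, 0.0, 15.3]
wrist_force: [0.8, 0.1, -0.4]
opening: 0.1
```

Run:
```python
from h import *
still()
d=optics.grab_frame('wrist'); save(d,'w21.png')
```

```text
clk 31.55 pos [439.1  51.  175.9] rot [-1.799e+02  1.000e-02  1.528e+01] op 0.1 F [ 0.8  0.1 -0.4] qd 0.1
```

View pics/w21.png

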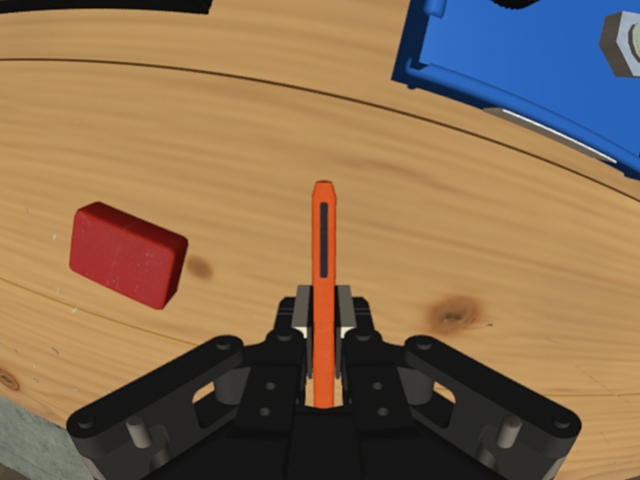

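>>> play_rows --motion '[[[0,0,-20],[0,0,0],-1],[[0,0,-35],[0,0,0],-1],[[0,0,-35],[0,0,0],-1],[[0,0,-20],[0,0,0],-1],[[0,0,0],[0,0,0],-1]]'

```text
clock: 32.1
ee_pos: [438.6, 50.4, 288.8]
tool_rot: [-180.0, 0.2, 15.2]
wrist_force: [-0.9, 0.1, -0.5]
opening: 0.097
```

Run:
```python
from h import *
still()
for c in ['top']:
    d=optics.grab_frame(c); save(d,c+'1.png')
    for n,z in [('black_tray',44)]:
        for r in optics.trace(d,n)[:2]:
            m=r['mask'].astype(np.uint8)
            ct=max(cv2.findContours(m,0,2)[0],key=cv2.contourArea)
            P=np.array([ray(d,q[0],z)[:2] for q in ct]).astype(np.float32); print(r['p'],cv2.minAreaRect(P))
plan([(600,213,300,90)],44)
```

```text
clk 32.1 pos [438.6  50.4 288.8] rot [-179.98    0.21   15.22] op 0.097 F [-0.9  0.1 -0.5] qd 1.5
0.87 ((598.009033203125, 259.89434814453125), (134.71685791015625, 278.3948669433594), 2.5202481746673584)
9
[[[22.1, -12.7, -1.5], [0, 0, np.float64(-8.3)]], [[23.7, -9.3, -1.5], [0, 0, np.float64(-8.3)]], [[24.8, -5.8, -1.5], [0, 0, np.float64(-8.3)]], [[25.4, -2.2, -1.5], [0, 0, np.float64(-8.3)]], [[25.5, 1.5, -1.5], [0, 0, np.float64(-8.3)]], [[25.0, 5.2, -1.5], [0, 0, np.float64(-8.3)]], [[24.0, 8.7, -1.5], [0, 0, np.float64(-8.3)]], [[22.5, 12.1, -1.5], [0, 0, np.float64(-8.3)]], [[20.5, 15.2, -1.5], [0, 0, np.float64(-8.3)]]]
```

View pics/top1.png

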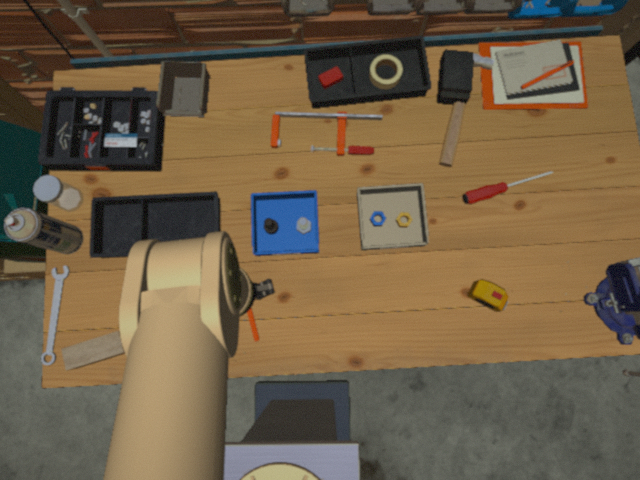

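>>> play_rows --motion '[[[15,-8,0],[0,0,-8],-1],[[24,-10,0],[0,0,-8.4],-1],[[25,-6,0],[0,0,-8.4],-1],[[26,-2,0],[0,0,-8.4],-1],[[26,1,0],[0,0,-8.4],-1],[[25,5,0],[0,0,-8.4],-1],[[25,8,0],[0,0,-8.4],-1],[[23,12,0],[0,0,-8.4],-1],[[20,15,0],[0,0,-8.4],-1],[[5,5,0],[0,0,-2],-1],[[0,0,0],[0,0,0],-1],[[0,0,0],[0,0,0],-1]]'

```text
clock: 33.4
ee_pos: [596.5, 221.7, 256.1]
tool_rot: [-177.6, 0.5, 94.5]
wrist_force: [-1.1, 0.4, -0.2]
opening: 0.097
```

Run:
```python
from h import *
go([600.5,222.4,130],92.5)
T=tool()
d=optics.grab_frame('wrist'); save(d,'w22.png')
W=T@np.array(d['hand_eye'])
for n in ['black_tray']: print(n,[(r['p'],w(W,r['centre']).round(1)) for r in optics.spot_point(d,n)])
```

```text
clk 33.4 pos [596.5 221.7 256.1] rot [-177.57    0.46   94.51] op 0.097 F [-1.1  0.4 -0.2] qd 1.4
grasp pt [590.1 220.  101.3]
shift [  0.1   2.8 -29. ] turn [-2.42  0.5   2.  ]
black_tray [(0.58, array([602.5, 261.2,   2. ]))]
```

View pics/w22.png

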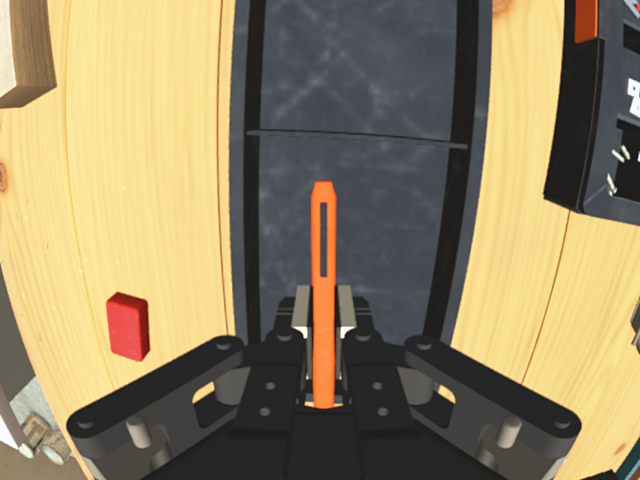

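Run:
```python
from h import *
T=tool()
d=optics.grab_frame('wrist')
a=fish(d,T,(250,131),36);b=fish(d,T,(466,146),36);print(a,b,np.degrees(np.arctan2(b[1]-a[1],b[0]-a[0])))
for p in [(233,0),(490,0),(236,330),(474,200)]: print(p,fish(d,T,p,44).round(1))
print('tip',fish(d,T,(323,182),101-21+10))
```

```text
[544.46833777 287.43352151  36.        ] [657.20475292 290.487504    36.        ] 1.5517392763342268
(233, 0) [532.2 355.7  44. ]
(490, 0) [661.3 370.   44. ]
(236, 330) [539.8 173.9  44. ]
(474, 200) [663.2 263.6  44. ]
tip [585.76471408 272.53016468  90.        ]
```

>>> play_rows --motion '[[[0,3,0],[-2.4,0.5,2.3],-1],[[0,0,0],[0,0,0],-1],[[0,0,0],[0,0,0],-1]]'

```text
clock: 33.85
ee_pos: [598.9, 220.2, 258.0]
tool_rot: [179.9, -0.0, 92.0]
wrist_force: [-0.1, -0.4, -1.0]
opening: 0.103
```

Run:
```python
from h import *
go([600.5,222,25],92)
```

```text
clk 33.85 pos [598.9 220.2 258. ] rot [ 1.7991e+02 -4.0000e-02  9.2000e+01] op 0.103 F [-0.1 -0.4 -1. ] qd 0.6
grasp pt [599.2 220.3 103. ]
shift [ 1.7  1.5 78. ] turn [ 0.09 -0.04 -0.  ]
```

>>> play_rows --motion '[[[1.5,1,10],[0,0,0],-1],[[0,0,22],[0,0,0],-1],[[0,0,20],[0,0,0],-1],[[0,0,8],[0,0,0],-1],[[0,0,0],[0,0,0],-1],[[0,0,0],[0,0,0],-1]]'

```text
clock: 34.45
ee_pos: [599.8, 222.0, 195.5]
tool_rot: [-180.0, -0.1, 92.1]
wrist_force: [0.0, -0.3, 0.6]
opening: 0.097
```

Run:
```python
from h import *
go([600.5,222,25],92)
d=optics.grab_frame('wrist'); save(d,'w23.png')
```

```text
clk 34.45 pos [599.8 222.  195.5] rot [-1.7998e+02 -6.0000e-02  9.2130e+01] op 0.097 F [ 0.  -0.3  0.6] qd 0.3
grasp pt [599.7 222.1  40.5]
shift [-0.   0.8 15.5] turn [-0.02 -0.06  0.13]
```

View pics/w23.png

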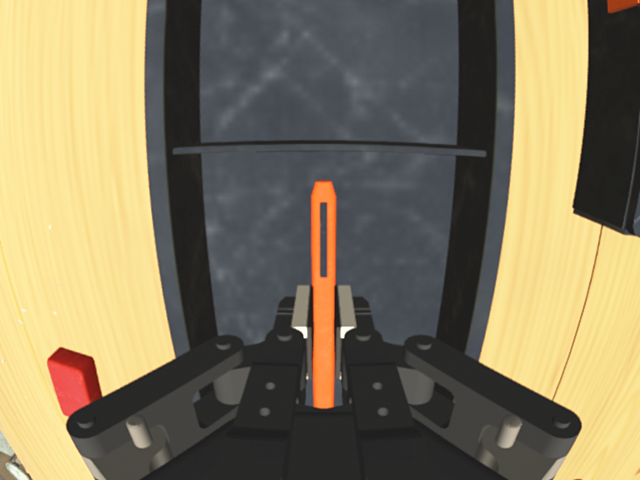

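>>> play_rows --motion '[[[0,0.5,8],[0,0,0],-1],[[0,0,4],[0,0,0],-1],[[0,0,0],[0,0,0],-1],[[0,0,0],[0,0,0],-1]]'

```text
clock: 34.9
ee_pos: [601.2, 222.3, 184.8]
tool_rot: [179.8, -0.2, 92.1]
wrist_force: [0.0, -0.5, -0.1]
opening: 0.098
```

Run:
```python
from h import *
go([600.5,222,25],92)
```

```text
clk 34.9 pos [601.2 222.3 184.8] rot [ 1.7983e+02 -1.5000e-01  9.2140e+01] op 0.098 F [ 0.  -0.5 -0.1] qd 0.2
grasp pt [601.6 222.7  29.8]
shift [-0.3 -0.7  4.8] turn [ 0.17 -0.15  0.14]
```

>>> play_rows --motion '[[[0,0,4.5],[0,0,0],-1],[[0,0,0],[0,0,0],-1],[[0,0,0],[0,0,0],-0.6],[[0,0,0],[0,0,0],-0.4],[[0,0,0],[0,0,0],-0.3],[[0,0,-15],[0,0,0],-0.3],[[0,0,-35],[0,0,0],-0.3],[[0,0,-45],[0,0,0],-0.3],[[0,0,-30],[0,0,0],-0.3],[[0,0,0],[0,0,0],-0.3]]'

```text
clock: 35.9
ee_pos: [600.7, 221.4, 313.7]
tool_rot: [179.8, -0.1, 92.1]
wrist_force: [0.3, -0.0, -0.1]
opening: 0.349
```

Run:
```python
from h import *
T=still()
d=optics.grab_frame('wrist'); save(d,'w24.png')
W=T@np.array(d['hand_eye'])
r=optics.trace(d,'marker')
if r:
    ys,xs=np.nonzero(r[0]['mask']); P=np.array([fish(d,T,(x,y),13)[:2] for x,y in zip(xs,ys)]).astype(np.float32)
    print(r[0]['p'],cv2.minAreaRect(P))
```

```text
clk 35.9 pos [600.7 221.4 313.7] rot [ 1.798e+02 -1.200e-01  9.209e+01] op 0.349 F [ 0.3 -0.  -0.1] qd 1.4
0.86 ((603.1221313476562, 209.03866577148438), (10.501363754272461, 133.24752807617188), 2.828670024871826)
```

View pics/w24.png

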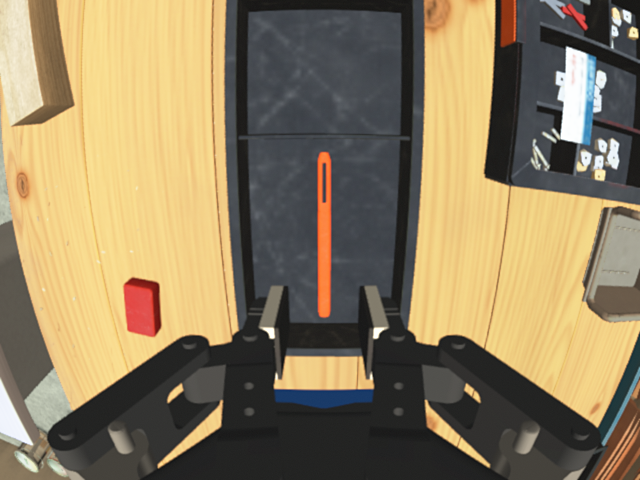

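The marker lies flat in the long bay, from (323,155) to (323,315). I'll check the whole scene and then hand in.

Run:
```python
from h import *
for c in ['top','side']:
    d=optics.grab_frame(c); save(d,c+'2.png'); T=np.array(d['pose'])
    for n in "steel_bolt cap_screw blue_nut brass_nut marker rubber_block tape_measure_y".split():
        print(c,n,[(round(r['p'],2),w(T,r['centre']).round(0).tolist()) for r in optics.spot_point(d,n)[:2]])
still()
```

```text
top steel_bolt [(0.48, [597.0, -54.0, 7.0]), (0.34, [593.0, 19.0, 5.0])]
top cap_screw [(0.52, [596.0, 19.0, 6.0])]
top blue_nut [(0.58, [611.0, -208.0, 5.0])]
top brass_nut [(0.73, [603.0, -268.0, 1.0])]
top marker [(0.48, [604.0, 213.0, -1.0])]
top rubber_block [(0.78, [443.0, 143.0, 2.0])]
top tape_measure_y [(0.92, [441.0, -434.0, 4.0])]
side steel_bolt []
side cap_screw [(0.62, [600.0, 14.0, 0.0])]
side blue_nut []
side brass_nut []
side marker [(0.71, [602.0, 208.0, 0.0])]
side rubber_block [(0.62, [444.0, 135.0, -4.0])]
side tape_measure_y [(0.81, [441.0, -436.0, -2.0])]
clk 36.8 pos [599.4 221.4 307.1] rot [-1.7973e+02  7.0000e-02  9.2100e+01] op 0.349 F [-0.1  0.2  0.3] qd 0.1
```

View pics/top2.png

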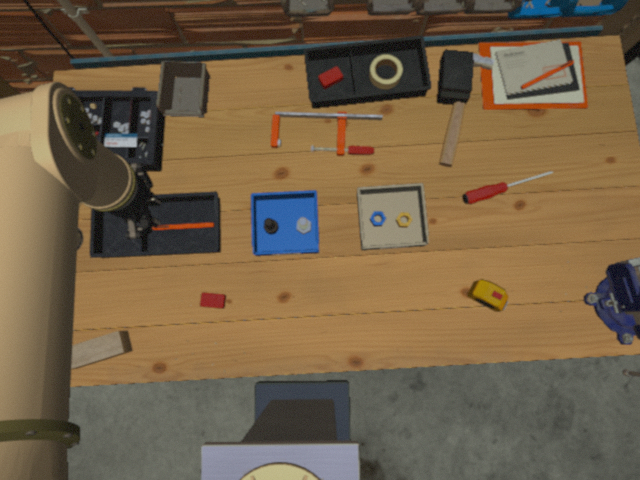

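View pics/side2.png

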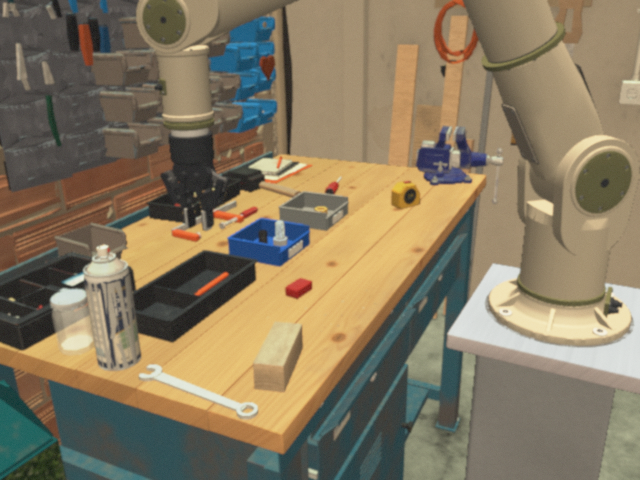

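The top view shows both bolts in the blue bin at (271,226) and (303,226), both nuts in the grey bin at (378,218) and (404,219), and the marker in the long bay at (182,226). The red block (212,300) and tape measure (489,293) are unmoved, and the gripper is clear of everything.

```bash
python3 -c "
from h import *
print(ticket.close_job())"
```

```text
the job is handed in; nothing more can be done
None
```

The sort is done and handed in at about 37 s on the robot's clock. I moved the things in the order asked: hexagon bolt and cap screw into the blue bin, blue nut and brass nut into the grey bin, then the marker flat in the tray's long bay.

**Last checks:**
- **Bolts and nuts:** the final top view shows both bolts standing in the blue bin and both nuts in the grey bin.
- **Marker:** it is flat in the long bay, centred at about (603, 209) mm, with roughly 11 mm free at each end.
- **Left alone:** the rubber block and tape measure are where they started, to within the networks' few mm.
- **Gripper:** it was open, clear of everything and still, with less than 1 N at the wrist.

**What failed or disagreed:**
- **Side view:** in the last side picture the networks found neither the hexagon bolt nor the nuts, which the bin walls partly hide. The top view and earlier wrist pictures do show them in place.
- **Duplicate bolt report:** in the top view the network gave a weak second hexagon bolt (0.34) at the cap screw's position. I took it as a misreading.

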